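Swap the caked drip tile and hang its cup to drain

TASK

The brown, coffee-caked drip tile has to go for washing: hang the cup that stands on it mouth-down on either draining peg, pushed on until the peg reaches the bottom of the cup. Then lift the caked tile straight up out from between its neighbours, not sideways, until it is wholly clear of the row, set it down inside the steel wash tub, and fit the clean spare tile into the gap so that it interlocks and lies flush with the others. Set things down rather than dropping them, do not drag the other tiles about, and leave the milk jug, tamper and black mug alone.

Things in the scene. Friction and masses are not known exactly. Their poses are not given: they have to be found in the camera images.
- tray: Fixed steel counter drip tray, 122 (x) by 354 (y) mm outside, walls 4 mm, rim 33 mm high, floor 3 mm thick. Origin: centre of its underside on the counter; y runs along the row of four tiles, which stand at y = -129, -43, 43 and 129 mm, axes along the tray's. Tile tops lie 2 mm above the rim.
- seat_b (a point): Point on the tray floor (3 mm above the counter), at the middle of the second place of the row from the tray's -y end: the origin of a tile seated there comes to lie here within 3 mm.
- seat_c (a point): The same for the third place of the row. The caked tile starts at seat_b or seat_c; the other one of the two holds good_tile.
- caked_tile: Loose charcoal plastic tile with brown coffee crust, 0.15-0.24 kg, 110 (x) by 84 (y) by 32 mm high: plate 16 mm thick on feet 16 mm high. Origin: centre, under the feet. Two openings through the plate (|x| = 6 to 36 mm, |y| < 18 mm) leave a lift bar in the middle, flush with the top: 12 mm wide (x), 36 mm long (y), 16 to 32 mm above the origin. Space below it is free.
- good_tile: Clean tile in the other inner place; it stays. All tiles share one shape and frame: a dovetail tab (10 mm long, 24 to 34 mm wide) in the middle of the -y side fits a notch in the next tile's +y side, with 2 mm play all round, so tiles leave or enter the row only vertically. The plate's lowest 5 mm tapers in by 3 mm as a lead-in. Feet: 12 mm square at x = +-46, y = +-25 mm.
- end_tile_right: Tile at the -y end of the row: same, but with a plain -y side without a tab. It stays.
- end_tile_left: Tile at the +y end of the row: same, but with a plain +y side without a notch. It stays.
- clean_tile: The clean charcoal spare, same shape and frame as caked_tile, 0.13-0.21 kg, standing loose on its feet on the counter between robot and tray, turned up to 0.4 rad. When fitted, its tab side (-y) is at the tray's -y side.
- cup: Loose white ceramic cup with a blue band, no handle, 0.15-0.25 kg, standing mouth down on the caked tile. Straight outside, 62 mm diameter, 66 mm high, wall 4 mm, bottom 6 mm thick. Origin: centre of its mouth; its z axis points from the mouth to the closed end, that is up while it is mouth down.
- cup_floor (a point): Middle of the cup's inner bottom, 60 mm from the mouth along the cup's z axis: the peg's tip comes to rest against it.
- rack: Fixed cup drainer: steel pan 150 (x) by 200 (y) by 12 mm with two bare pegs. Origin: centre of its underside. Each peg: rod 12 mm in diameter, 120 mm long, round tip, leaning 30 degrees from vertical (it points up along (-0.5, 0, 0.866) in the rack's frame); 110 mm apart along y. Rack and tub swap sides between starts.
- peg_right_tip (a point): Tip of the peg at the rack's -y side, 116 mm above the counter, at x = -20, y = -55 mm in the rack's frame.
- peg_left_tip (a point): Tip of the peg at the rack's +y side, likewise at x = -20, y = +55 mm.
- tub: Fixed open steel wash tub, 240 (x) by 180 (y) by 65 mm high outside, walls and floor 4 mm. Origin: centre of its underside.
- milk_jug: Bystander: steel milk jug, 76 mm diameter, 100 mm high, with a handle, beyond the tray. Origin under its centre.
- tamper: Bystander: dark steel coffee tamper, 58 mm diameter, 90 mm high, beyond the tray. Origin under its centre.
- black_mug: Bystander: black mug, 80 mm diameter, 92 mm high, beyond the tray. Origin under its centre.
There are look-alikes about, which are no part of the job. Leave any red look-alike of the caked_tile alone. What is shaped like the end_tile_right but orange is not meant.

How it is judged (in metres and radians):
On the way, in this order (a step that is already met when the one before it is completed fails the run):
1. the cup hangs mouth-down on a peg, let go and at rest ((distance between cup_floor and peg_left_tip below 0.03 m or distance between cup_floor and peg_right_tip below 0.03 m) and angle between cup's own z axis and vertical below 0.8 rad and linear speed of cup below 0.02 m/s and contact force between cup and the fingers below 0.05 N), for 0.2 s.
2. the caked tile has been lifted straight up, clear of the row (((x of caked_tile in the frame of seat_b between -0.015 and 0.015 m and y of caked_tile in the frame of seat_b between -0.015 and 0.015 m and z of caked_tile in the frame of seat_b above 0.034 m) or (x of caked_tile in the frame of seat_c between -0.015 and 0.015 m and y of caked_tile in the frame of seat_c between -0.015 and 0.015 m and z of caked_tile in the frame of seat_c above 0.034 m))).
3. the caked tile rests in the wash tub, let go (x of caked_tile in the frame of tub between -0.1 and 0.1 m and y of caked_tile in the frame of tub between -0.07 and 0.07 m and z of caked_tile in the frame of tub below 0.045 m and linear speed of caked_tile below 0.02 m/s and contact force between caked_tile and the fingers below 0.05 N), for 0.2 s.
At the end, for the whole second after the job is handed in: Cup at rest on a peg, mouth down, inner bottom within 30 mm of the tip; caked tile at rest in the tub; clean tile in the gap, within 6 mm (x), 8 mm (y) and 3 mm (height) of its seat, level to 0.04 rad, square to 0.08; the other three tiles within 3 mm of seated height, level to 0.04 rad (all of step 1 and all of step 3 and ((x of clean_tile in the frame of seat_b between -0.006 and 0.006 m and y of clean_tile in the frame of seat_b between -0.008 and 0.008 m) or (x of clean_tile in the frame of seat_c between -0.006 and 0.006 m and y of clean_tile in the frame of seat_c between -0.008 and 0.008 m)) and z of clean_tile in the frame of tray between 0 and 0.006 m and angle between each of clean_tile, good_tile, end_tile_right, end_tile_left's own z axis and vertical below 0.04 rad and angle between the x axis of clean_tile and the x axis of tray, either way round below 0.08 rad and linear speed of clean_tile below 0.02 m/s and z of good_tile in the frame of tray between 0 and 0.006 m and z of end_tile_right in the frame of tray between 0 and 0.006 m and z of end_tile_left in the frame of tray between 0 and 0.006 m); the robot touches nothing.
It fails at once if cup is dropped: it moves faster than 0.6 m/s while not touched by the fingers (linear speed of cup above 0.6 m/s and contact force between cup and the fingers below 0.01 N).
It fails at once if caked_tile is dropped: it moves faster than 0.6 m/s while not touched by the fingers (linear speed of caked_tile above 0.6 m/s and contact force between caked_tile and the fingers below 0.01 N).
It fails at once if clean_tile is dropped: it moves faster than 0.6 m/s while not touched by the fingers (linear speed of clean_tile above 0.6 m/s and contact force between clean_tile and the fingers below 0.01 N).
It fails at once if another tile of the row is dragged along, by more than 20 mm (distance of any of good_tile, end_tile_right, end_tile_left from where it was at the start of the episode above 0.02 m).
It fails at once if the milk jug, tamper or black mug is moved by more than 30 mm (distance of any of milk_jug, tamper, black_mug from where it was at the start of the episode above 0.03 m).
It also fails if it takes over 72 s, if anything falls off the work surface, if the arm or the gripper's body presses on something with over 40 N, if the wrist force passes 120 N, or if a joint passes its speed limit or range.

ROBOT

A 6-joint arm with a two-finger parallel gripper is mounted at the origin on the work surface. World frame = base frame: x ahead of the robot, y to its left, z up, the work surface at z = 0. Lengths are in m, angles in degrees, forces in N, time in s.
With the tool pointing down it reaches from about 0.325 to 0.9 m from the base axis. Payload 6.1 kg.
Tool frame: the origin (TCP) lies between the finger pads; the fingertips stand 11 mm ahead of it and the grasp point (between the pads) lies 8 mm behind it (robot.tcp_to_tips is the distance from the TCP to the fingertips, in m); z points along the fingers, y is the direction in which the jaws open and shut (so a half turn about z gives the same grasp; the last joint's range is limited). The gripper opens to 85 mm and grips with 20 to 120 N. Pads are 22 mm wide; open, the fingers measure 114 mm over their backs; the gripper's body (76 mm by 85 mm) begins 54 mm behind the grasp point. The pads swing forward as they close: fully open they stand 13 mm farther back than shut.
Start: joints at [-76.095, 12.628, 87.462, -0, 79.91, -7.225], TCP at [0.225, -0.583, 0.242] pointing down, gripper open.
Joint ranges: [-170.65, 170.65], [-52.31, 119.04], [5.05, 147.46], [-71.25, 251.25], [11.57, 151.72], [-153.62, 153.62]. Speed limits (degrees/s): [147.25, 147.25, 172.46, 180, 180, 180].

INTERFACE

Orientations are given as [roll, pitch, yaw] about the fixed x, y, z axes, in that order (R = Rz(yaw) Ry(pitch) Rx(roll)).
In Python, from workcell import robot gives the robot as it stands. The module is installed in compiled form; this text tells all that it offers.
- The arm moves only by the tool carry_out, never from a script. Its argument "targets" is a list of rows, each a list of 4 numbers: the shift along the world's x, y, z in mm, then the turn about the world's z in degrees. A call has 1 to 5 rows; each row is the pose to reach, as a shift and turn from the pose commanded when the call began; what a row does not reach only later rows make up. A row lasts 1/10 s, in which the tool goes at most 50 mm and 8.59 degrees, less where a joint would pass 70% of its speed; a pose out of reach is approached as far as the arm can. A call with a gripper value outside its range is refused whole. "hand" is the closure, from 0 (fully open) to 1 (shut), set as the call begins (left out, the last holds). The fingers move at their own pace and stop on an object; the grip force is fixed at half the most. Time passes only in rows, so rows that repeat a pose let the fingers close. It gives the time, the measured TCP pose, the force and the opening at its end, in the units of the state.
- robot.observe(): the state, without advancing time (a new reading comes with each control period).
- robot.read_camera(name): name is "scene" or "top" or "wrist"; returns the picture (384x512x3 uint8, blue, green, red); there is no depth.
- robot.camera_info(name): a dict with "intrinsics" (3x3 intrinsics, pixels), "rvec" (rotation vector, rad) and "tvec" (3), from world to camera coordinates, as OpenCV has them; the wrist camera has in their place "mount" (4x4, takes a point from camera to tool coordinates, whose origin is the TCP and whose axes are the flange's). Camera axes: x right, y down, z forward; pixel columns grow to the right and rows downward; lengths in m; the calibration is good to about 2 mm. A picture is of the moment at which its call begins: read the wrist's pose just before it. camera_info takes no time and is no camera call.
- robot.sign_off(): hands the job in, once; it reports no verdict.
The state is a dict: "t": time; "qpos": joint angles; "qvel": joint speeds; "effort": joint torques, N m; "eef_pos": TCP position; "tcp_rot": TCP orientation; "ft_force": force on the tool from outside, world axes, zero at the start; "torque": the same for the moment, N m; "gripper_width": finger opening in m.
Only numpy, scipy, OpenCV 4.12 (cv2) and the standard library are available. Lean on these libraries where they do the work, as an engineer would, in place of code of your own. Each camera call takes 0.05 s, during which the arm holds its last target.

## Working session

There is one attempt and no reset: what is moved stays moved. The work goes in short steps, Python scripts to look and compute and a tool call to move; the robot and the scene stay as the last step left them, time stands still between calls to the robot, and variables do not carry over. Pictures are saved under pics/ and viewed, and the job is handed in when it is done.

Besides the shell and the picture viewer there is one more tool, called after "Emit:" in YAML: its name, and indented under it one key for each argument. carry_out: Moves the arm, as the interface text tells. Its arguments: {"type":"object","properties":{"targets":{"type":"array","items":{"type":"array","items":{"type":"number"}}},"hand":{"type":"number"}},"required":["targets"]}

```bash
mkdir -p pics; cat > h.py <<'E'
import numpy as np, cv2
from workcell import robot
def cam(name):
    i=robot.camera_info(name); K=np.array(i["intrinsics"],float)
    if "rvec" in i:
        R=cv2.Rodrigues(np.array(i["rvec"],float))[0]; t=np.array(i["tvec"],float).ravel()
    else:
        M=np.array(i["mount"],float); s=robot.observe()
        r,p,y=np.radians(s["tcp_rot"])
        T=np.eye(4);T[:3,:3]=rot(r,p,y);T[:3,3]=s["eef_pos"]
        W=np.linalg.inv(T@M);R=W[:3,:3];t=W[:3,3]
    return K,R,t
def rot(r,p,y):
    from scipy.spatial.transform import Rotation as Ro
    return Ro.from_euler('xyz',[r,p,y]).as_matrix()
def plane(c,uv,z):
    K,R,t=c; uv=np.atleast_2d(uv).astype(float)
    d=(np.linalg.inv(K)@np.c_[uv,np.ones(len(uv))].T).T@R; o=-R.T@t
    return o+d*((z-o[2])/d[:,2])[:,None]
def proj(c,P):
    K,R,t=c; q=(np.atleast_2d(P)@R.T+t)@K.T; return q[:,:2]/q[:,2:]
E
python3 - <<'E'
from h import *
print(robot.observe())
for n in("scene","top","wrist"):
    c=cam(n); im=robot.read_camera(n); cv2.imwrite(f"pics/{n}0.png",im); print(n,c[0].tolist(),(-c[1].T@c[2]).round(3),c[1].round(2).tolist())
    print(robot.camera_info(n).get("mount"))
E
```

```text
{'t': 0.0, 'qpos': array([-7.60939113e+01,  1.26754750e+01,  8.75248708e+01,  1.31046938e-04,
        7.99103714e+01, -7.22346728e+00]), 'qvel': array([-0.04184464,  0.02144477,  0.02194828, -0.07318734,  0.06829312,
       -0.02959434]), 'effort': array([ 3.06628217e-04, -4.96893311e+01, -3.89392912e+01, -5.01585248e-05,
        1.11116795e-02, -1.28027014e-05]), 'eef_pos': array([ 0.22517177, -0.58241076,  0.24120496]), 'tcp_rot': array([-1.79890178e+02, -1.40494686e-02,  2.11295194e+01]), 'ft_force': array([-0.25647354,  0.12602861,  0.35116892]), 'torque': array([ 0.10809738,  0.06931249, -0.03525482]), 'gripper_width': 0.08537750582453078}
scene [[446.76088863801425, 0.0, 255.40393278250394], [0.0, 446.76088863801425, 188.56644617094898], [0.0, 0.0, 1.0]] [0.918 0.631 1.228] [[-0.86, 0.51, -0.0], [0.42, 0.72, -0.54], [-0.27, -0.47, -0.84]]
None
top [[405.7893704107784, 0.0, 262.2940826564777], [0.0, 405.7893704107784, 196.49336788566825], [0.0, 0.0, 1.0]] [ 0.466 -0.003  1.139] [[0.0, -1.0, -0.01], [-0.99, 0.0, -0.11], [0.11, 0.01, -0.99]]
None
wrist [[266.2496871706886, 0.0, 257.343439680772], [0.0, 266.2496871706886, 191.02481703817483], [0.0, 0.0, 1.0]] [ 0.292 -0.557  0.373] [[0.36, -0.93, -0.0], [-0.89, -0.35, 0.29], [-0.27, -0.1, -0.96]]
[[ 4.95432681e-04 -9.57990101e-01 -2.86800838e-01  7.20094141e-02]
 [ 9.99999871e-01  5.07177294e-04  3.33394789e-05  1.05000388e-04]
 [ 1.13519982e-04 -2.86800818e-01  9.57990229e-01 -1.31329001e-01]
 [ 0.00000000e+00  0.00000000e+00  0.00000000e+00  1.00000000e+00]]
```

View pics/top0.png

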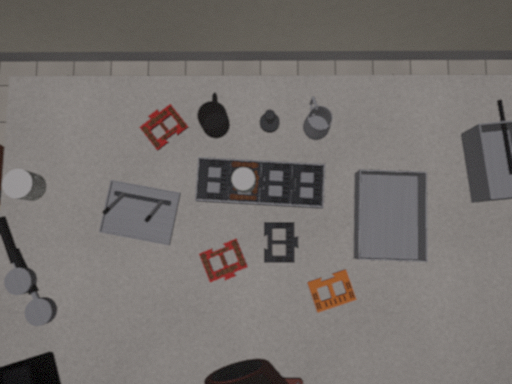

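View pics/scene0.png

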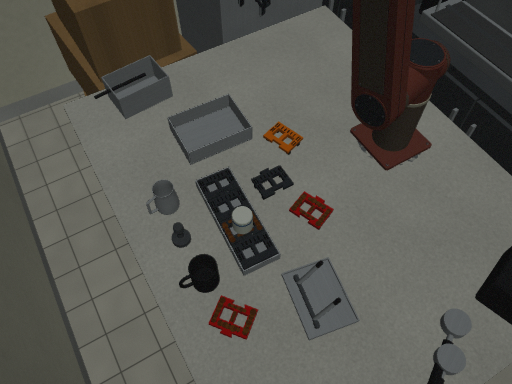

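```bash
python3 - <<'E'
import cv2,numpy as np
t=cv2.imread("pics/top0.png");s=cv2.imread("pics/scene0.png")
a=cv2.resize(t[150:280,90:350],None,fx=3,fy=3,interpolation=cv2.INTER_CUBIC)
a=cv2.convertScaleAbs(a,alpha=1.8)
cv2.imwrite("pics/ctop.png",a)
b=cv2.resize(s[150:350,180:380],None,fx=3,fy=3,interpolation=cv2.INTER_CUBIC)
cv2.imwrite("pics/cscene.png",cv2.convertScaleAbs(b,alpha=1.8))
E
```

```text
(no output)
```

View pics/ctop.png

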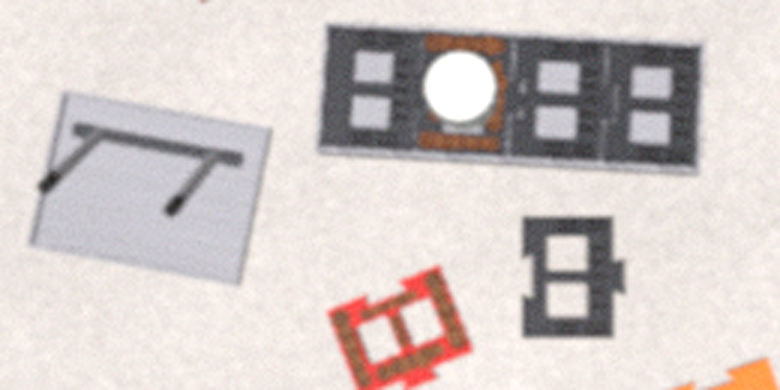

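View pics/cscene.png

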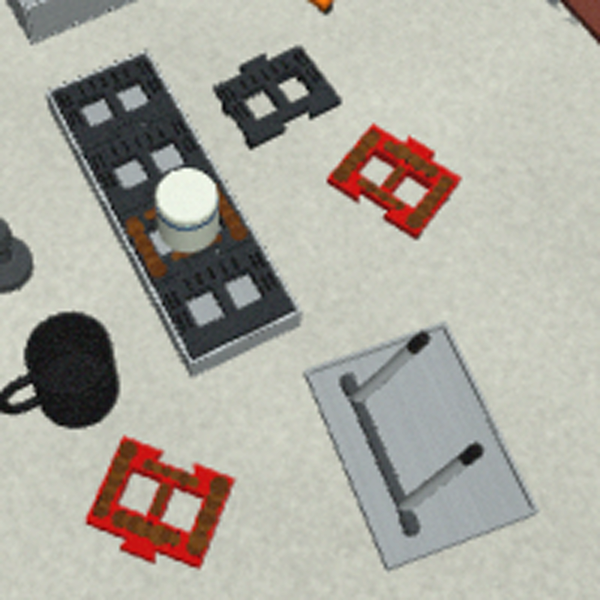

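```bash
cat >> h.py <<'E'
def ctr(m,n=1):
    cs,_=cv2.findContours(m.astype(np.uint8),cv2.RETR_EXTERNAL,cv2.CHAIN_APPROX_NONE)
    return sorted(cs,key=cv2.contourArea,reverse=True)[:n]
def rect(c,cnt,z):
    P=plane(c,cnt.reshape(-1,2),z)[:,:2]*1000
    (x,y),(w,h),a=cv2.minAreaRect(P.astype(np.float32)); return np.round([x,y,w,h,a],1)
E
python3 - <<'E'
from h import *
im=cv2.imread("pics/top0.png");c=cam("top")
g=im.astype(int); v=g.max(2); 
def roi(m,x0,x1,y0,y1):
    o=np.zeros_like(m);o[y0:y1,x0:x1]=m[y0:y1,x0:x1];return o
print(im[246,195],im[180,140],im[242,272],im[165,205],im[180,243],im[215,390],im[197,120],im[212,105])
m=roi(v<75,240,320,215,270); k=ctr(m)[0]; print("clean",rect(c,k,.032))
m=roi(v<95,185,335,150,215); k=cv2.convexHull(np.vstack(ctr(m,6))); print("tray",rect(c,k,.034))
m=roi(g.min(2)>150,225,260,160,200); k=ctr(m)[0]; print("cup",rect(c,k,.101))
for n,p,z in [("pegL",(105,212),.112),("pegR",(148,220),.112)]: print(n,plane(c,p,z)*1000)
E
```

```text
[129 131 136] [129 133 137] [54 51 52] [47 46 46] [152 150 154] [115 112 112] [63 64 66] [31 30 32]
clean [464.1 -45.4  86.8 102.4  90. ]
tray [626.5  12.3 345.9 119.1  86.7]
cup [627.3  56.1  49.2  49.7  90. ]
pegL [[539.72712164 404.81790538 112.        ]]
pegR [[519.3772303  294.56162877 112.        ]]
```

Emit:
carry_out:
  targets:
    - [20,40,20,7]
    - [40,80,40,14]
    - [60,125,60,21]
    - [85,165,60,28]
    - [110,205,60,35]

```text
t: 0.65
eef_pos: [0.336, -0.3765, 0.3032]
tcp_rot: [179.9, 0.0, 56.4]
ft_force: [1.6, -1.1, -0.2]
gripper_width: 0.0853
```

Emit:
carry_out:
  targets:
    - [25,42,5,7]
    - [50,84,10,14]
    - [75,126,20,21]
    - [100,168,30,28]
    - [125,210,40,31]

```text
t: 1.15
eef_pos: [0.4608, -0.166, 0.3426]
tcp_rot: [180.0, 0.0, 87.4]
ft_force: [1.3, -0.6, -0.8]
gripper_width: 0.0854
```

Emit:
carry_out:
  targets:
    - [25,42,0,0]
    - [50,84,0,0]
    - [75,126,0,0]
    - [100,168,0,0]
    - [120,205,0,0]

```text
t: 1.65
eef_pos: [0.581, 0.0395, 0.3419]
tcp_rot: [-180.0, -0.0, 87.2]
ft_force: [0.8, -0.3, 0.2]
gripper_width: 0.0854
```

```bash
python3 - <<'E'
from h import *
c=cam("wrist"); s=robot.observe(); im=robot.read_camera("wrist"); cv2.imwrite("pics/w1.png",im); np.save("w1.npy",np.array([c[0],c[1],np.tile(c[2],(3,1))]))
print(s["t"],s["eef_pos"],s["tcp_rot"],s["qpos"].round(1))
E
```

```text
1.65 [0.58101212 0.0394577  0.34192771] [-1.79985342e+02 -9.70241575e-03  8.71798028e+01] [-3.9  4.2 86.3  0.  89.6 -1.1]
```

View pics/w1.png

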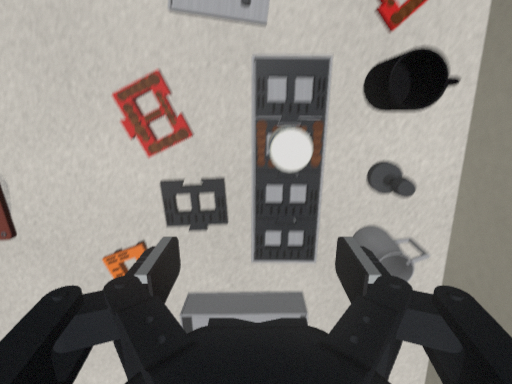

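The wrist view shows the row (255–330, 55–260). The cup stands at (291,149) on the brown-crusted tile, second place from +y, so seat_c. The charcoal spare is at (195,202). Red look-alikes at (152,112) and (400,10) and the orange one at (125,260) are not meant.

```bash
python3 - <<'E'
from h import *
im=cv2.imread("pics/w1.png");A=np.load("w1.npy");c=(A[0],A[1],A[2][0])
g=im.astype(int); v=g.max(2)
def roi(m,x0,x1,y0,y1):
    o=np.zeros_like(m);o[y0:y1,x0:x1]=m[y0:y1,x0:x1];return o
m=roi(v<85,155,235,170,235); k=ctr(m)[0]; print("clean",rect(c,k,.032))
# bar ends: openings
for n,(x0,x1,y0,y1),z in [("clean",(170,220,185,218),.032),("n1",(262,318,70,108),.035),("n3",(262,312,180,208),.035),("n4",(262,310,226,250),.035)]:
    m=roi(v>110,x0,x1,y0,y1); ks=ctr(m,2); print(n,[rect(c,k,z) for k in ks])
m=roi(v<100,240,340,45,270); k=cv2.convexHull(np.vstack(ctr(m,8))); print("tray",rect(c,k,.034))
m=roi(g.min(2)>145,262,320,120,175); k=ctr(m)[0]; print("cup",rect(c,k,.101),cv2.boundingRect(k))
cr=cv2.resize(im[40:270,150:350],None,fx=2.6,fy=2.6,interpolation=cv2.INTER_CUBIC);cv2.imwrite("pics/w1c.png",cv2.convertScaleAbs(cr,alpha=1.5))
E
```

```text
clean [ 4.661e+02 -4.050e+01  1.085e+02  9.050e+01  1.000e-01]
clean [array([488.3, -33.8,  33. ,  27.3,  89.6]), array([447.1, -33.8,  26. ,  33. ,   0.8])]
n1 [array([614.7, 143.2,  34.6,  28.9,  87.2]), array([655.9, 141.2,  34.6,  27.3,  87.2])]
n3 [array([605.7, -25.1,  30.7,  27.6,  87.2]), array([646.4, -27.1,  31.4,  26. ,  89.2])]
n4 [array([ 600.6, -109.5,   28. ,   27.6,   87.2]), array([ 641.4, -111.4,   28.4,   25.5,   89.1])]
tray [652.6   3.4 360.4 160.5  87.2]
cup [628.1  58.   60.2  58.9  61.1] (269, 128, 44, 44)
```

View pics/w1c.png

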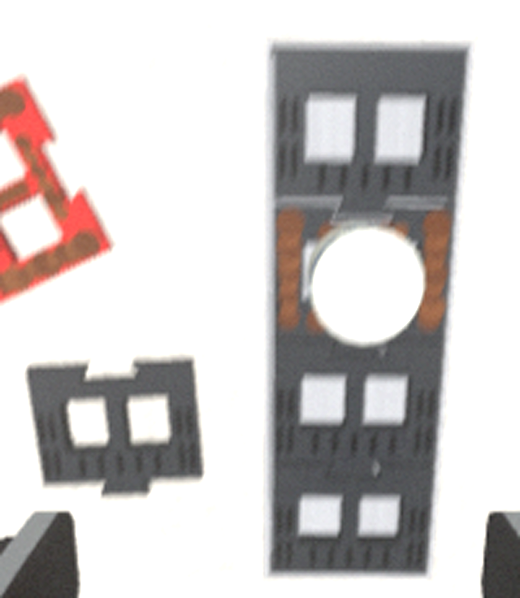

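Emit:
carry_out:
  targets:
    - [20,9,-40,0]
    - [40,18,-80,0]
    - [47,18,-120,0]
    - [47,18,-150,0]
    - [47,18,-150,0]

```text
t: 2.2
eef_pos: [0.6235, 0.0552, 0.1857]
tcp_rot: [-179.3, 0.0, 87.1]
ft_force: [-0.9, -0.3, -0.1]
gripper_width: 0.0857
```

```bash
cat > snap.py <<'E'
import sys
from h import *
n,f=sys.argv[1:3]
c=cam(n); s=robot.observe(); im=robot.read_camera(n); cv2.imwrite(f"pics/{f}.png",im); np.savez(f"{f}.npz",K=c[0],R=c[1],t=c[2])
print(s["t"],s["eef_pos"].round(4),s["tcp_rot"].round(2),s["qpos"].round(1),s["gripper_width"].round(4),s["ft_force"].round(1))
E
cat >> h.py <<'E'
def load(f):
    a=np.load(f+".npz"); return cv2.imread(f"pics/{f}.png"),(a["K"],a["R"],a["t"])
def roi(m,x0,x1,y0,y1):
    o=np.zeros_like(m);o[y0:y1,x0:x1]=m[y0:y1,x0:x1];return o
E
python3 snap.py wrist w2; python3 - <<'E'
from h import *
im,c=load("w2");g=im.astype(int)
k=ctr(g.min(2)>150,1)[0];print(cv2.boundingRect(k),rect(c,k,.101))
print(proj(c,[.628,.058,.101]))
E
```

```text
(0, 0, 512, 341) [598.7  61.7 297.2 496.8  89.5]
[[264.65090029 196.56061313]]Traceback (most recent call last):
  File "snap.py", line 5, in <module>
    print(s["t"],s["eef_pos"].round(4),s["tcp_rot"].round(2),s["qpos"].round(1),s["gripper_width"].round(4),s["ft_force"].round(1))
                                                                                ^^^^^^^^^^^^^^^^^^^^^^^^
AttributeError: 'float' object has no attribute 'round'
```

View pics/w2.png

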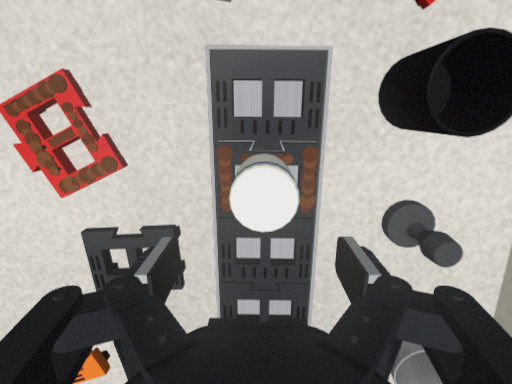

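```bash
sed -i 's/s\["gripper_width"\].round(4)/round(s["gripper_width"],4)/' snap.py; python3 -c "
from h import *
print(robot.observe()['eef_pos'])
im,c=load('w2');g=im.astype(int)
k=ctr(roi(g.min(2)>150,225,305,155,240))[0];print(cv2.boundingRect(k),rect(c,k,.101))"
```

```text
[0.62530576 0.05508815 0.18937104]
(229, 164, 70, 68) [627.   56.1  60.2  59.1  87.5]
```

Emit:
carry_out:
  targets:
    - [0,0,-40,0]
    - [0,0,-80,0]
    - [0,0,-105,0]
    - [0,0,-120,0]
    - [0,0,-122,0]

```text
t: 2.75
eef_pos: [0.6273, 0.0549, 0.0703]
tcp_rot: [-180.0, 0.0, 87.1]
ft_force: [-0.1, 0.2, -0.6]
gripper_width: 0.0854
```

Emit:
carry_out:
  targets:
    - [0,0,0,0]

```text
t: 2.85
eef_pos: [0.6287, 0.0549, 0.0723]
tcp_rot: [179.8, -0.0, 87.1]
ft_force: [-0.2, -1.2, 0.9]
gripper_width: 0.0853
```

Emit:
carry_out:
  targets:
    - [0,0,0,0]
    - [0,0,0,0]
    - [0,0,0,0]
    - [0,0,0,0]
    - [0,0,0,0]
  hand: 1

```text
t: 3.35
eef_pos: [0.6291, 0.055, 0.0733]
tcp_rot: [179.8, -0.0, 87.1]
ft_force: [-1.3, 0.0, 6.1]
gripper_width: 0.0611
```

Emit:
carry_out:
  targets:
    - [0,0,5,0]
    - [0,0,20,0]
    - [0,0,50,0]
    - [0,0,90,0]
    - [0,0,130,0]

```text
t: 3.85
eef_pos: [0.6268, 0.0551, 0.2023]
tcp_rot: [-180.0, -0.0, 87.1]
ft_force: [1.3, -1.0, -1.5]
gripper_width: 0.0612
```

```bash
python3 snap.py wrist w3; python3 snap.py scene s3
```

```text
3.85 [0.6268 0.0551 0.2023] [-179.97   -0.     87.13] [-2.2 14.9 89.1  0.  76.   0.7] 0.0612 [ 1.3 -1.  -1.5]
3.9 [0.6309 0.055  0.2115] [ 1.7932e+02 -1.0000e-02  8.7140e+01] [-2.1 14.5 88.6  0.  76.2  0.7] 0.0615 [3.6 0.  4.5]
```

View pics/w3.png

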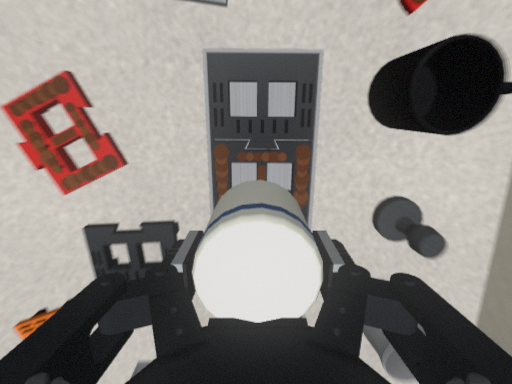

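View pics/s3.png

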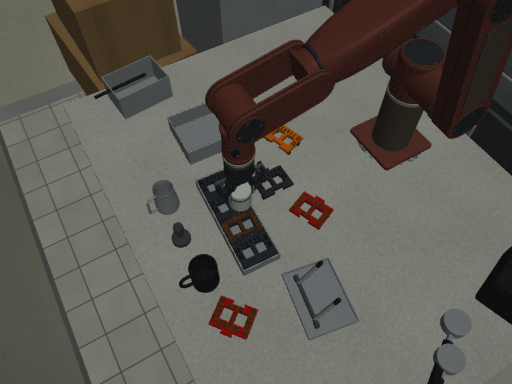

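Emit:
carry_out:
  targets:
    - [-20,30,20,0]
    - [-40,60,45,0]
    - [-60,90,70,0]
    - [-80,115,95,0]
    - [-95,130,100,0]

```text
t: 4.45
eef_pos: [0.5322, 0.1871, 0.3045]
tcp_rot: [179.7, -0.1, 87.2]
ft_force: [1.1, -0.8, -1.8]
gripper_width: 0.0609
```

Emit:
carry_out:
  targets:
    - [0,0,0,0]
    - [0,0,0,0]

```text
t: 4.65
eef_pos: [0.532, 0.1852, 0.3004]
tcp_rot: [180.0, 0.0, 87.2]
ft_force: [-0.4, -0.8, -1.9]
gripper_width: 0.0616
```

```bash
python3 snap.py wrist w4
```

```text
4.65 [0.532  0.1852 0.3004] [1.7998e+02 2.0000e-02 8.7190e+01] [11.2  2.3 92.6 -0.  85.1 14. ] 0.0616 [-0.4 -0.8 -1.9]
```

View pics/w4.png

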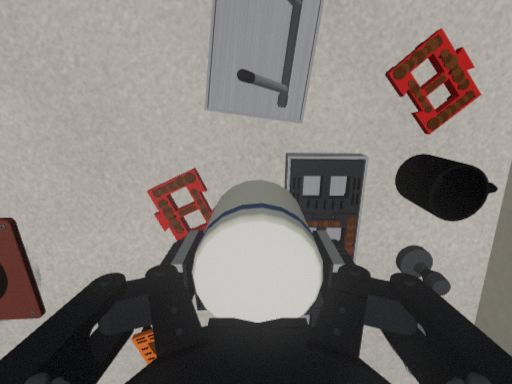

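```bash
python3 - <<'E'
from h import *
im,c=load("w4");a=cv2.resize(im[0:130,190:330],None,fx=4,fy=4,interpolation=cv2.INTER_CUBIC);cv2.imwrite("pics/w4c.png",cv2.convertScaleAbs(a,alpha=1.5))
im,c=load("s3");a=cv2.resize(im[245:345,270:370],None,fx=6,fy=6,interpolation=cv2.INTER_CUBIC);cv2.imwrite("pics/s3c.png",cv2.convertScaleAbs(a,alpha=1.5))
E
```

```text
(no output)
```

View pics/w4c.png

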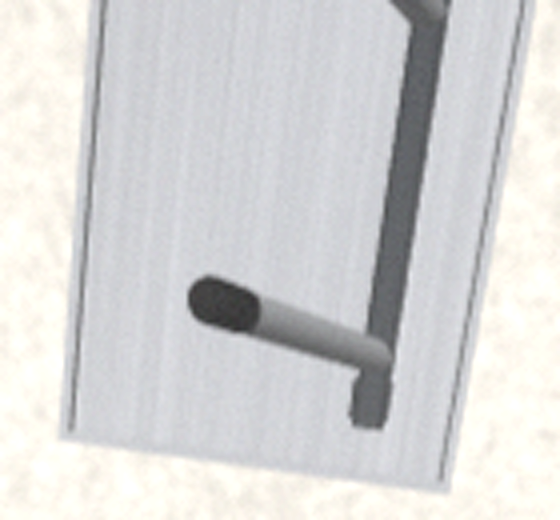

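View pics/s3c.png

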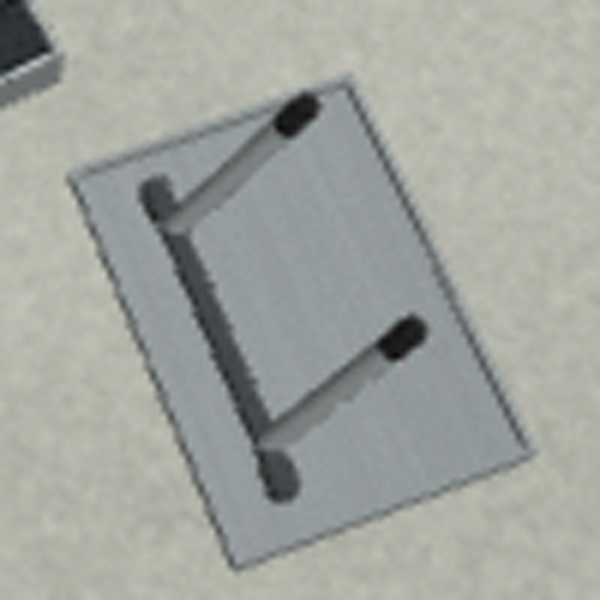

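```bash
python3 - <<'E'
from h import *
obs=[]
for f,p in [("w4",(243.2,75.4)),("s3",(320.7,262.8))]:
    im,c=load(f); obs.append((c,p)); print(f,plane(c,p,.1108)*1000)
P=[c[0]@np.c_[c[1],c[2]] for c,_ in obs]
X=cv2.triangulatePoints(P[0],P[1],np.float64(obs[0][1]),np.float64(obs[1][1])).ravel();print(X[:3]/X[3]*1000)
im,c=load("w4")
# rack pan corners, z .012 : near edge from crop
q=np.array([(60,437),(448,492),(98,0),(535,0)])/4.+[190,0]
Q=plane(c,q,.012)*1000;print(Q)
d=Q[1]-Q[0];print(np.linalg.norm(d),np.degrees(np.arctan2(d[1],d[0])))
im,c=load("s3");q=np.array([(350,75),(68,178),(238,570),(535,453)])/6.+[270,245]
Q=plane(c,q,.012)*1000;print(Q,Q.mean(0)); print(np.degrees(np.arctan2(*(Q[1]-Q[0])[[1,0]])),np.degrees(np.arctan2(*(Q[2]-Q[3])[[1,0]])))
E
```

```text
w4 [[520.92023777 296.58953414 110.8       ]]
s3 [[521.02768632 299.17344733 110.8       ]]
[519.83775779 297.68195364 106.50558781]
[[456.2954634  264.27824678  12.        ]
 [602.28825059 237.07406845  12.        ]
 [483.97678178 404.50287879  12.        ]
 [631.76615435 397.39943974  12.        ]]
148.50576160804638 -10.555391326592794
[[456.8505166  267.3804238   12.        ]
 [605.00624344 242.59940394  12.        ]
 [638.23311259 436.67422408  12.        ]
 [492.79595468 461.88487292  12.        ]] [548.22145683 352.13473119  12.        ]
-9.495581183718802 -9.834153521683177
```

Emit:
carry_out:
  targets:
    - [0,35,-20,0]
    - [2,70,-50,0]
    - [5,100,-85,0]
    - [5,108,-110,0]
    - [5,108,-115,0]

```text
t: 5.2
eef_pos: [0.5349, 0.2923, 0.1796]
tcp_rot: [-179.5, 0.2, 87.2]
ft_force: [-0.5, 0.5, -2.1]
gripper_width: 0.0611
```

Emit:
carry_out:
  targets:
    - [0,0,0,0]
    - [0,0,0,0]

```text
t: 5.4
eef_pos: [0.5386, 0.2921, 0.1867]
tcp_rot: [179.9, -0.0, 87.0]
ft_force: [0.1, 0.2, -1.1]
gripper_width: 0.0611
```

```bash
python3 snap.py scene s5;python3 snap.py wrist w5;  python3 - <<'E'
from h import *
im,c=load("s5");a=cv2.resize(im[205:345,250:390],None,fx=4,fy=4,interpolation=cv2.INTER_CUBIC);cv2.imwrite("pics/s5c.png",cv2.convertScaleAbs(a,alpha=1.5))
E
```

```text
5.4 [0.5386 0.2921 0.1867] [ 1.799e+02 -2.000e-02  8.705e+01] [21.1 13.4 92.7 -0.  73.8 24.1] 0.0611 [ 0.1  0.2 -1.1]
5.45 [0.5388 0.2923 0.1873] [ 1.7984e+02 -5.0000e-02  8.7040e+01] [21.1 13.3 92.7 -0.  73.8 24.1] 0.0613 [ 0.1  0.3 -1.7]
```

View pics/s5c.png

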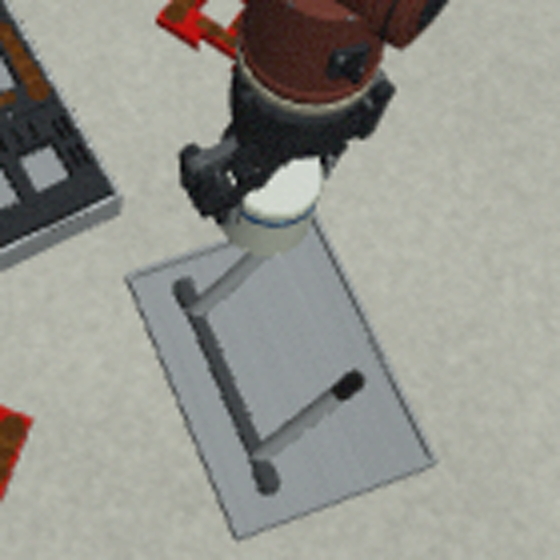

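View pics/w5.png

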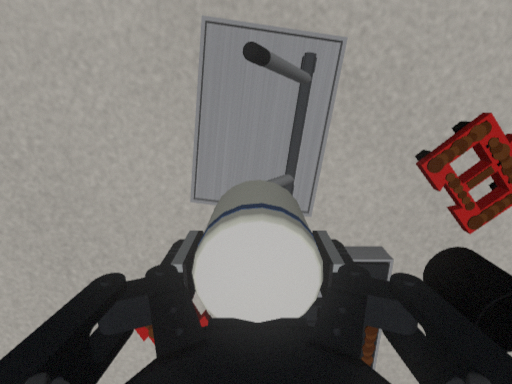

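```bash
python3 - <<'E'
from h import *
im,c=load("w5")
print(plane(c,(256,52),.1108)*1000)
Q=plane(c,[(205,18),(344,39),(311,215),(191,202)],.012)*1000;print(Q,Q.mean(0))
E
```

```text
[[542.89664655 404.90557501 110.8       ]]
[[494.15855585 457.38570601  12.        ]
 [634.76605679 431.45285053  12.        ]
 [602.14200616 238.82892653  12.        ]
 [456.18491264 263.48733331  12.        ]] [546.81288286 347.78870409  12.        ]
```

Emit:
carry_out:
  targets:
    - [0,0,-20,0]
    - [0,0,-40,0]
    - [0,0,-58,0]
    - [0,0,-72,0]
    - [0,0,-80,0]

```text
t: 6.0
eef_pos: [0.5375, 0.2926, 0.105]
tcp_rot: [180.0, -0.0, 87.1]
ft_force: [-0.5, 1.1, -0.9]
gripper_width: 0.0611
```

Emit:
carry_out:
  targets:
    - [0,0,-3,0]
    - [0,0,-6,0]
    - [0,0,-6,0]

```text
t: 6.3
eef_pos: [0.5377, 0.2932, 0.0998]
tcp_rot: [180.0, -0.0, 87.1]
ft_force: [-0.1, -0.4, -0.9]
gripper_width: 0.061
```

Emit:
carry_out:
  targets:
    - [0,0,-2,0]
    - [0,0,-4,0]
    - [0,0,-4,0]

```text
t: 6.6
eef_pos: [0.5372, 0.293, 0.0952]
tcp_rot: [-180.0, 0.0, 87.1]
ft_force: [-0.7, -0.1, -1.4]
gripper_width: 0.0612
```

Emit:
carry_out:
  targets:
    - [0,0,-1,0]
    - [0,0,-2,0]
    - [0,0,-2,0]

```text
t: 6.9
eef_pos: [0.538, 0.2933, 0.0945]
tcp_rot: [179.9, -0.0, 87.1]
ft_force: [0.0, -0.4, 3.7]
gripper_width: 0.0611
```

Contact at TCP z = 94.5 mm, where the peg tip was expected to meet the cup bottom. Releasing.

Emit:
carry_out:
  targets:
    - [0,0,0,0]
    - [0,0,0,0]
    - [0,0,0,0]
    - [0,0,0,0]
    - [0,0,0,0]
  hand: 0

```text
t: 7.4
eef_pos: [0.5373, 0.293, 0.0932]
tcp_rot: [-180.0, 0.0, 87.1]
ft_force: [0.8, -0.2, 0.1]
gripper_width: 0.0854
```

```bash
python3 snap.py wrist w6
```

```text
7.4 [0.5373 0.293  0.0932] [-179.99    0.     87.13] [21.2 19.2 96.4  0.  64.4 24.1] 0.0854 [ 0.8 -0.2  0.1]
```

View pics/w6.png

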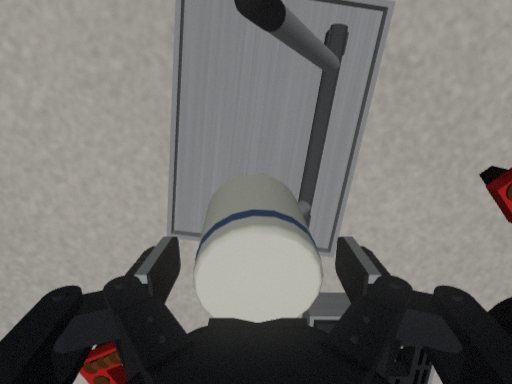

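Emit:
carry_out:
  targets:
    - [0,0,15,0]
    - [0,0,35,0]
    - [0,0,65,0]
    - [0,0,105,0]
    - [0,0,150,0]

```text
t: 7.95
eef_pos: [0.5365, 0.2927, 0.2448]
tcp_rot: [-179.9, 0.0, 87.1]
ft_force: [1.4, 0.8, 0.7]
gripper_width: 0.0854
```

```bash
python3 snap.py wrist w7; python3 snap.py scene s7; python3 - <<'E'
from h import *
im,c=load("s7");a=cv2.resize(im[205:345,250:390],None,fx=4,fy=4,interpolation=cv2.INTER_CUBIC);
im,c=load("w7");cv2.imwrite("pics/c7.png",np.hstack([cv2.resize(a,(384,384)),cv2.resize(im,(416,312))[:, :] if 0 else cv2.copyMakeBorder(cv2.resize(im,(416,312)),0,72,0,0,cv2.BORDER_CONSTANT)]))
E
```

```text
7.95 [0.5365 0.2927 0.2448] [-1.7992e+02  4.0000e-02  8.7130e+01] [21.2 10.7 89.4  0.  80.  24.1] 0.0854 [1.4 0.8 0.7]
8.0 [0.5405 0.2944 0.2554] [179.33  -0.3   87.14] [21.2 10.3 88.7 -0.  80.2 24.1] 0.0856 [1.4 1.5 7.1]
```

View pics/c7.png

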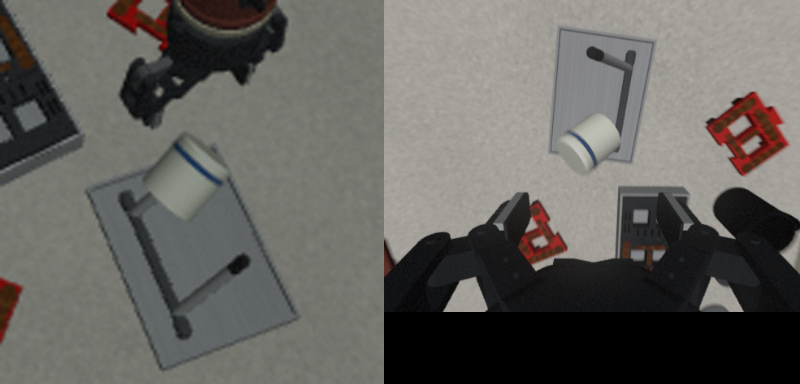

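```bash
python3 snap.py top t8; python3 snap.py wrist w8; python3 - <<'E'
from h import *
o=[]
for f,(x,y) in [("s7",(285,245)),("w8",(200,120)),("t8",(105,180))]:
    im,c=load(f);n=60 if f!="w8" else 100
    a=cv2.resize(im[y:y+n,x:x+n],(390,390),interpolation=cv2.INTER_CUBIC); o.append(cv2.convertScaleAbs(a,alpha=1.3))
cv2.imwrite("pics/c8.png",np.hstack(o[:2]));cv2.imwrite("pics/c8t.png",o[2])
E
```

```text
8.05 [0.5411 0.2946 0.2533] [179.23  -0.34  87.14] [21.2 10.4 88.9  0.  79.9 24.1] 0.0856 [ 0.6 -1.   0.8]
8.1 [0.5398 0.2941 0.2496] [179.48  -0.23  87.14] [21.2 10.5 89.1 -0.  79.8 24.1] 0.0854 [-0.5  0.1 -0.7]
```

View pics/c8.png

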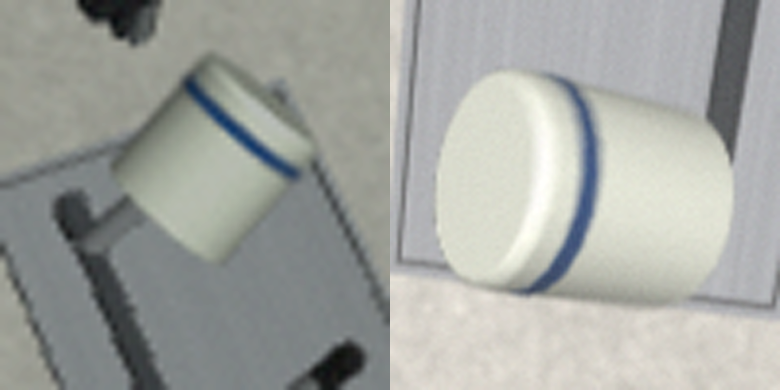

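View pics/c8t.png

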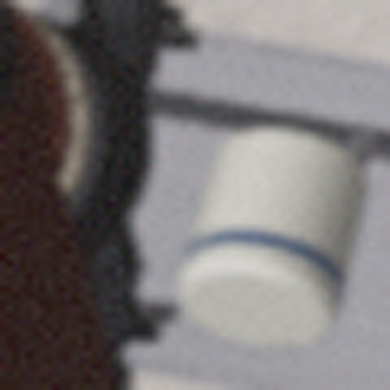

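Between w7 and w8 the cup swung in line with peg R. It now hangs closed end up and towards the robot. I'll check the angle again later; now to the tile.

Emit:
carry_out:
  targets:
    - [15,-45,10,0]
    - [32,-92,10,0]
    - [50,-138,10,0]
    - [67,-184,-10,0]
    - [85,-228,-40,0]
  hand: 0.65

```text
t: 8.65
eef_pos: [0.6201, 0.0701, 0.2082]
tcp_rot: [179.9, 0.0, 87.1]
ft_force: [0.8, 1.3, 0.4]
gripper_width: 0.0296
```

Emit:
carry_out:
  targets:
    - [5,-7,-20,0]
    - [5,-7,-20,0]
    - [5,-7,-20,0]

```text
t: 8.95
eef_pos: [0.6233, 0.0655, 0.1869]
tcp_rot: [-179.8, -0.0, 87.1]
ft_force: [-0.0, 0.2, -0.2]
gripper_width: 0.0299
```

```bash
python3 snap.py wrist w9; python3 snap.py top t9;python3 snap.py scene s9; python3 - <<'E'
from h import *
o=[]
for f,(x,y) in [("s9",(285,245)),("t9",(105,180))]:
    im,c=load(f);n=60
    a=cv2.resize(im[y:y+n,x:x+n],(390,390),interpolation=cv2.INTER_CUBIC); o.append(cv2.convertScaleAbs(a,alpha=1.3))
cv2.imwrite("pics/c9.png",np.hstack(o[:2]))
E
```

```text
8.95 [0.6233 0.0655 0.1869] [-1.7981e+02 -2.0000e-02  8.7110e+01] [-1.2 15.4 90.2  0.  74.6  1.7] 0.0299 [-0.   0.2 -0.2]
9.0 [0.624  0.0661 0.1883] [-1.7996e+02 -2.0000e-02  8.7170e+01] [-1.2 15.4 90.1  0.  74.5  1.7] 0.03 [ 0.  -0.5  0.8]
9.05 [0.6245 0.0664 0.1892] [ 1.7994e+02 -2.0000e-02  8.7210e+01] [-1.1 15.3 90.1  0.  74.5  1.7] 0.0297 [ 0.1 -0.  -0.2]
```

View pics/w9.png

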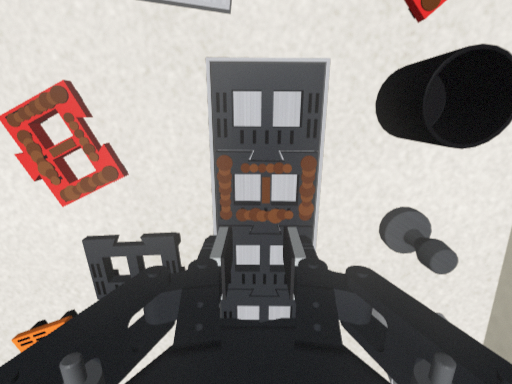

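View pics/c9.png

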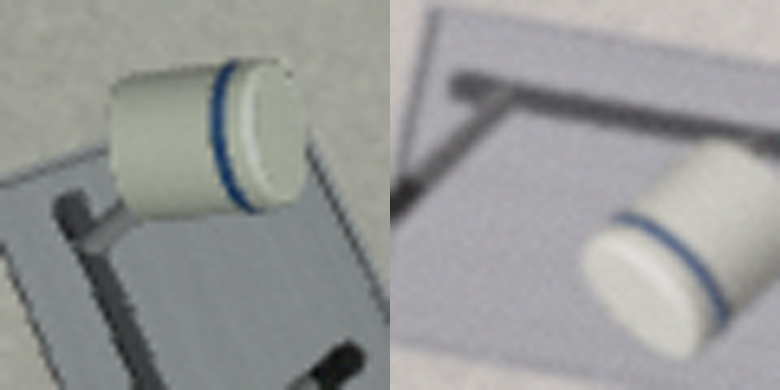

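Emit:
carry_out:
  targets:
    - [0,0,0,0]
    - [0,0,0,0]
    - [0,0,0,0]
    - [0,0,0,0]
    - [0,0,0,0]

```text
t: 9.6
eef_pos: [0.6244, 0.0653, 0.1882]
tcp_rot: [180.0, 0.0, 87.1]
ft_force: [0.2, -0.0, -0.2]
gripper_width: 0.0296
```

Emit:
carry_out:
  targets:
    - [0,0,0,0]
    - [0,0,0,0]
    - [0,0,0,0]
    - [0,0,0,0]
    - [0,0,0,0]

```text
t: 10.1
eef_pos: [0.6244, 0.0652, 0.1881]
tcp_rot: [-180.0, 0.0, 87.1]
ft_force: [0.3, -0.3, -0.4]
gripper_width: 0.0299
```

```bash
for i in 0 1 2 3; do python3 snap.py scene sa$i;  python3 snap.py top ta$i; done;  python3 - <<'E'
from h import *
o=[];p=[]
for i in range(4):
  for f,(x,y),l in [(f"sa{i}",(285,245),o),(f"ta{i}",(105,180),p)]:
    im,c=load(f);n=60
    a=cv2.resize(im[y:y+n,x:x+n],(200,200),interpolation=cv2.INTER_CUBIC); l.append(cv2.convertScaleAbs(a,alpha=1.3))
cv2.imwrite("pics/ca.png",np.vstack([np.hstack(o),np.hstack(p)]))
E
```

```text
10.1 [0.6244 0.0652 0.1881] [-180.      0.     87.13] [-1.2 15.4 90.1 -0.  74.5  1.6] 0.0299 [ 0.3 -0.3 -0.4]
10.15 [0.6243 0.0652 0.188 ] [-179.99    0.     87.13] [-1.2 15.4 90.1 -0.  74.5  1.6] 0.0297 [ 0.5 -0.  -1. ]
10.2 [0.6244 0.0652 0.1881] [-180.     -0.     87.13] [-1.2 15.4 90.1  0.  74.5  1.6] 0.03 [-0.9  0.2  0.2]
10.25 [0.6244 0.0652 0.1881] [180.    -0.    87.13] [-1.2 15.4 90.1  0.  74.5  1.6] 0.0299 [-0.4 -0.3 -1.7]
10.3 [0.6244 0.0652 0.1881] [-180.      0.     87.13] [-1.2 15.4 90.1 -0.  74.5  1.6] 0.0299 [0.1 0.2 0.7]
10.35 [0.6244 0.0652 0.1881] [180.    -0.    87.13] [-1.2 15.4 90.1  0.  74.5  1.6] 0.0302 [-0.3  0.5  0.9]
10.4 [0.6244 0.0652 0.1881] [180.     0.    87.13] [-1.2 15.4 90.1 -0.  74.5  1.6] 0.0295 [ 0.1  0.1 -0.4]
10.45 [0.6244 0.0652 0.1881] [-180.     -0.     87.13] [-1.2 15.4 90.1  0.  74.5  1.6] 0.0298 [-0.  -0.2  0.1]
```

View pics/ca.png

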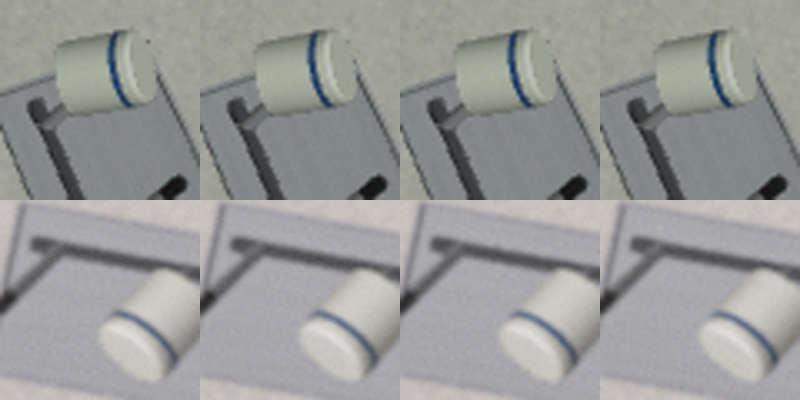

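```bash
python3 - <<'E'
from h import *
o=[]
for f,(x,y) in [("sa3",(295,245)),("ta3",(130,190))]:
    im,c=load(f);n=40
    a=cv2.resize(im[y:y+n,x:x+n],(400,400),interpolation=cv2.INTER_CUBIC); o.append(cv2.convertScaleAbs(a,alpha=1.3))
cv2.imwrite("pics/cb.png",np.hstack(o))
E
```

```text
(no output)
```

View pics/cb.png

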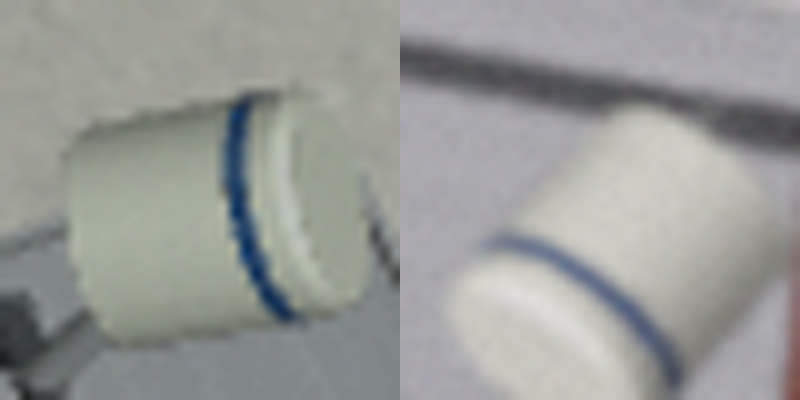

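```bash
python3 - <<'E'
from h import *
_,a=load("sa3");_,b=load("ta3")
P=[c[0]@np.c_[c[1],c[2]] for c in(a,b)]
def tri(p,q):
    X=cv2.triangulatePoints(P[0],P[1],np.float64(p),np.float64(q)).ravel();return X[:3]/X[3]*1000
E=tri((328,265),(144.5,224.5));M=tri((305.5,268.7),(159,208.5));d=E-M
print(E,M,np.linalg.norm(d),np.degrees(np.arccos(d[2]/np.linalg.norm(d))))
print("floor",E-6*d/np.linalg.norm(d))
E
```

```text
[505.68590097 309.23403586  98.07805997] [552.11454422 279.30538044  67.22377635] 63.27187484705057 60.814015741077235
floor [510.08867646 306.39593547  95.15218331]
```

Emit:
carry_out:
  targets:
    - [-10,20,40,0]
    - [-30,60,70,0]
    - [-50,105,90,0]
    - [-70,150,90,0]
    - [-90,185,90,0]

```text
t: 11.0
eef_pos: [0.5342, 0.2521, 0.2799]
tcp_rot: [179.8, -0.1, 87.1]
ft_force: [0.0, 0.5, -0.1]
gripper_width: 0.0301
```

Emit:
carry_out:
  targets:
    - [0,0,0,0]
    - [0,0,0,0]

```text
t: 11.2
eef_pos: [0.5339, 0.2511, 0.2783]
tcp_rot: [180.0, 0.0, 87.3]
ft_force: [-0.2, -0.3, -0.2]
gripper_width: 0.03
```

```bash
python3 snap.py wrist wb;python3 - <<'E'
from h import *
im,c=load("wb")
cv2.imwrite("pics/wbc.png",cv2.convertScaleAbs(cv2.resize(im[60:230,150:370],None,fx=3.5,fy=3.5,interpolation=cv2.INTER_CUBIC),alpha=1.3))
E
```

```text
11.2 [0.5339 0.2511 0.2783] [1.7997e+02 2.0000e-02 8.7280e+01] [17.5  6.6 90.4 -0.  83.  20.3] 0.03 [-0.2 -0.3 -0.2]
```

View pics/wbc.png

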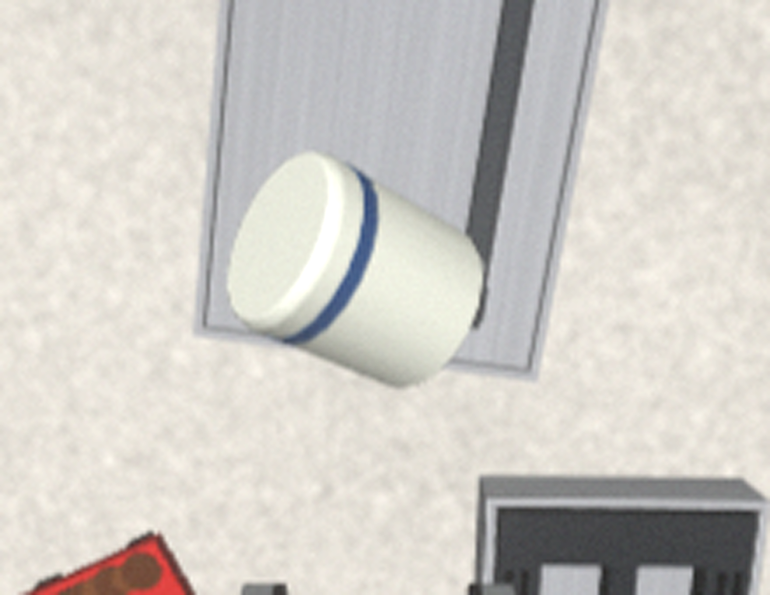

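```bash
python3 - <<'E'
from h import *
C={f:load(f)[1] for f in("sa3","ta3","wb")}
def tri(obs):
    A=[];
    for f,p in obs.items():
        c=C[f];Pm=c[0]@np.c_[c[1],c[2]]; A+=[p[0]*Pm[2]-Pm[0],p[1]*Pm[2]-Pm[1]]
    X=np.linalg.svd(np.array(A))[2][-1];X=X[:3]/X[3]
    for f,p in obs.items(): print(f,(proj(C[f],X)[0]-p).round(1),end=' ')
    return X*1000
w=lambda x,y:(x/3.5+150,y/3.5+60)
for drop in [None,"sa3","ta3","wb"]:
    e={"sa3":(328,265),"ta3":(144.5,224.5),"wb":w(292,243)};m={"sa3":(305.5,268.7),"ta3":(159,208.5),"wb":w(425,303)}
    if drop: e.pop(drop);m.pop(drop)
    E=tri(e);M=tri(m);d=E-M;n=np.linalg.norm(d);print();print(drop,E.round(),M.round(),n.round(1),np.degrees(np.arccos(d[2]/n)).round(1),"floor",(E-6*d/n).round())
E
```

```text
sa3 [-1.4 -0.2] ta3 [-0.6  0.9] wb [-2.2 -3.1] sa3 [-0.  0.] ta3 [-0. -0.] wb [-0.3  0.1] 
None [506. 309.  99.] [552. 279.  67.] 62.9 60.1 floor [511. 306.  96.]
ta3 [ 0.  -0.1] wb [-0.4 -0.1] ta3 [ 0. -0.] wb [-0.2 -0. ] 
sa3 [508. 305. 104.] [552. 279.  67.] 63.2 53.8 floor [513. 303. 100.]
sa3 [-0.7 -0.2] wb [-3.5 -3.8] sa3 [-0. -0.] wb [-0.  -0.1] 
ta3 [505. 309.  99.] [552. 280.  69.] 63.9 61.5 floor [509. 307.  96.]
sa3 [-1.1  0. ] ta3 [-0.8  1.1] sa3 [-0. -0.] ta3 [-0.  0.] 
wb [506. 309.  98.] [552. 279.  67.] 63.3 60.8 floor [510. 306.  95.]
```

The cup has stopped moving but hangs at about 55–60°, over the 46° limit. It rolled under the peg onto the cup's inner corner. I'll grip it across its tilt, use the peg to lever it upright, and hang it again with the tip near the middle of its bottom.

Emit:
carry_out:
  targets:
    - [-2,10,0,8]
    - [-4,20,-5,16]
    - [-6,30,-10,24]
    - [-8,40,-20,32]
    - [-9,46,-30,40]
  hand: 0

```text
t: 11.75
eef_pos: [0.5265, 0.295, 0.2477]
tcp_rot: [180.0, 0.0, 127.3]
ft_force: [0.1, 0.4, -0.1]
gripper_width: 0.0855
```

Emit:
carry_out:
  targets:
    - [0,0,-20,8]
    - [0,0,-40,16]
    - [0,0,-60,20]
    - [0,0,-60,20]
    - [0,0,-60,20]

```text
t: 12.25
eef_pos: [0.526, 0.2949, 0.1879]
tcp_rot: [-179.9, -0.0, 146.9]
ft_force: [0.4, 0.1, 1.2]
gripper_width: 0.0856
```

```bash
python3 snap.py wrist wd
```

```text
12.25 [0.526  0.2949 0.1879] [-1.7994e+02 -2.0000e-02  1.4690e+02] [ 21.8  12.2  94.   -0.   73.9 -35.1] 0.0856 [0.4 0.1 1.2]
```

View pics/wd.png

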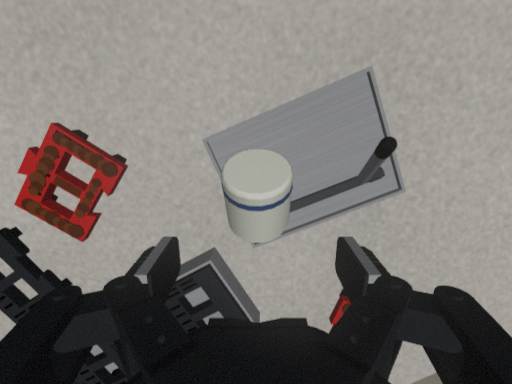

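Emit:
carry_out:
  targets:
    - [0,1,-30,0]
    - [0,1,-60,0]
    - [0,1,-85,0]
    - [0,1,-103,0]
    - [0,1,-110,0]

```text
t: 12.8
eef_pos: [0.5253, 0.2967, 0.0774]
tcp_rot: [-179.9, -0.0, 147.0]
ft_force: [0.2, -0.1, -0.4]
gripper_width: 0.0855
```

Emit:
carry_out:
  targets:
    - [0,0,0,0]
    - [0,0,0,0]
    - [0,0,0,0]
    - [0,0,0,0]
  hand: 1

```text
t: 13.2
eef_pos: [0.5269, 0.2982, 0.0802]
tcp_rot: [179.8, 0.1, 147.1]
ft_force: [0.6, 3.2, 3.5]
gripper_width: 0.0608
```

```bash
python3 snap.py wrist we
```

```text
13.2 [0.5269 0.2982 0.0802] [1.7979e+02 1.2000e-01 1.4712e+02] [ 22.   19.2  97.9   0.   62.6 -35.1] 0.0608 [0.6 3.2 3.5]
```

View pics/we.png

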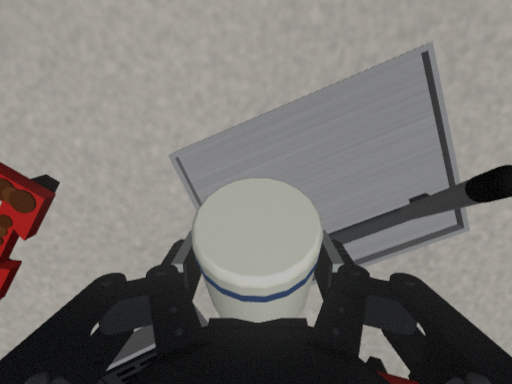

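Emit:
carry_out:
  targets:
    - [-5,1,9,0]
    - [-10,2,18,0]
    - [-15,3,27,0]
    - [-20,3,35,0]
    - [-24,4,43,0]

```text
t: 13.75
eef_pos: [0.5007, 0.3012, 0.1219]
tcp_rot: [-180.0, 0.0, 147.1]
ft_force: [0.6, 0.7, -1.6]
gripper_width: 0.0608
```

```bash
python3 snap.py scene sf; python3 - <<'E'
from h import *
im,c=load("sf");cv2.imwrite("pics/sfc.png",cv2.convertScaleAbs(cv2.resize(im[215:315,270:370],None,fx=6,fy=6,interpolation=cv2.INTER_CUBIC),alpha=1.4))
E
```

```text
13.75 [0.5007 0.3012 0.1219] [-179.99    0.    147.14] [ 23.3  13.7  99.8  -0.   66.5 -33.8] 0.0608 [ 0.6  0.7 -1.6]
```

View pics/sfc.png

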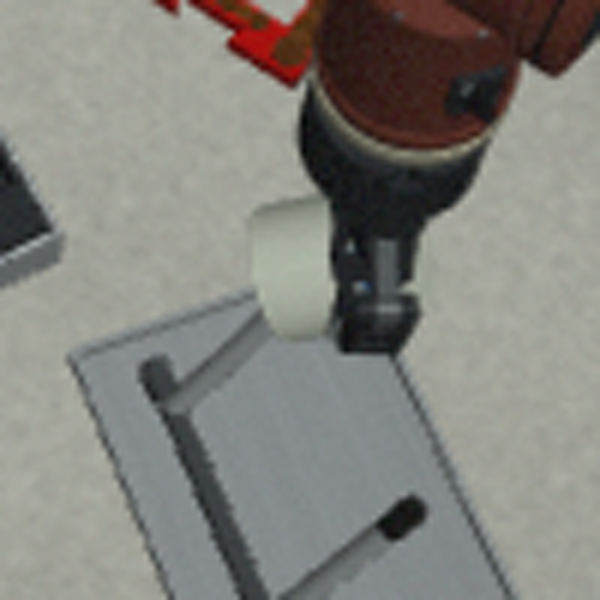

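Emit:
carry_out:
  targets:
    - [3,-2,0,0]
    - [6,-4,0,0]
    - [8,-5,0,0]

```text
t: 14.1
eef_pos: [0.5075, 0.2975, 0.1202]
tcp_rot: [-180.0, -0.3, 147.1]
ft_force: [-8.7, 8.5, 0.4]
gripper_width: 0.0609
```

Emit:
carry_out:
  targets:
    - [3,-2,0,0]
    - [6,-4,0,0]
    - [6,-4,0,0]

```text
t: 14.4
eef_pos: [0.513, 0.2944, 0.1195]
tcp_rot: [-180.0, -0.4, 147.1]
ft_force: [-5.7, 10.9, -4.2]
gripper_width: 0.0605
```

Emit:
carry_out:
  targets:
    - [3,-2,0,0]
    - [5,-3,0,0]
    - [5,-3,0,0]

```text
t: 14.7
eef_pos: [0.5178, 0.2916, 0.1195]
tcp_rot: [-180.0, -0.4, 147.1]
ft_force: [-6.8, 10.8, -1.6]
gripper_width: 0.0608
```

```bash
python3 snap.py wrist wg; python3 snap.py scene sg; python3 - <<'E'
from h import *
im,c=load("sg");a=cv2.resize(im[215:315,270:370],(380,380),interpolation=cv2.INTER_CUBIC)
b=cv2.resize(load("wg")[0][100:384,100:420],(420,373));b=cv2.copyMakeBorder(b,0,7,0,0,cv2.BORDER_CONSTANT)
cv2.imwrite("pics/cg.png",cv2.convertScaleAbs(np.hstack([a,b]),alpha=1.4))
E
```

```text
14.7 [0.5178 0.2916 0.1195] [-180.     -0.42  147.15] [ 21.6  15.3  98.1   0.4  66.8 -35.7] 0.0608 [-6.8 10.8 -1.6]
14.75 [0.5178 0.2916 0.1195] [180.    -0.41 147.15] [ 21.6  15.3  98.2   0.4  66.8 -35.7] 0.0608 [-6.1 10.2 -2.1]
```

View pics/cg.png

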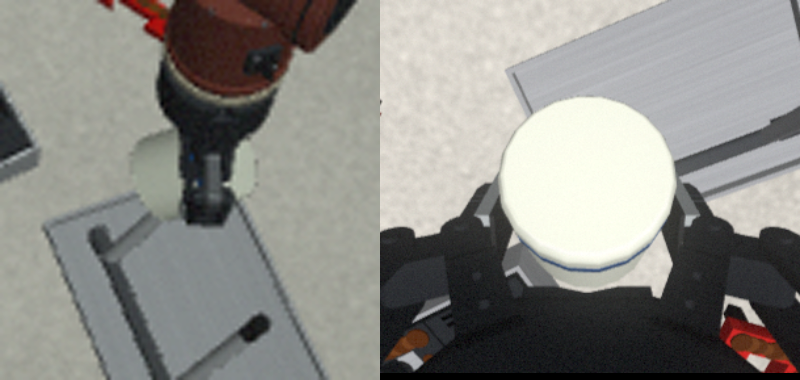

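Emit:
carry_out:
  targets:
    - [3,-2,0,0]
    - [6,-4,0,0]
    - [7,-5,0,0]

```text
t: 15.1
eef_pos: [0.5253, 0.2871, 0.12]
tcp_rot: [179.9, -0.4, 147.1]
ft_force: [-6.3, 13.6, -1.3]
gripper_width: 0.0603
```

```bash
cat > face.py <<'E'
import sys
from h import *
im,c=load(sys.argv[1]);g=im.astype(int)
m=roi(((g.min(2)>int(sys.argv[2]))).astype(np.uint8),180,340,120,330);k=ctr(m)[0];e=cv2.fitEllipse(k);print(e,cv2.boundingRect(k))
cv2.ellipse(im,e,(0,0,255),1);cv2.imwrite("pics/face.png",cv2.resize(im[100:384,100:420],None,fx=2,fy=2))
E
python3 snap.py wrist wh; python3 -c "
from h import *
im,c=load('wh');print(im[200:300:8,257].tolist())"; python3 snap.py scene sh;python3 - <<'E'
from h import *
im,c=load("sh");a=cv2.resize(im[215:315,270:370],(380,380),interpolation=cv2.INTER_CUBIC)
b=cv2.resize(load("wh")[0][100:384,100:420],(420,373));b=cv2.copyMakeBorder(b,0,7,0,0,cv2.BORDER_CONSTANT)
cv2.imwrite("pics/ch.png",cv2.convertScaleAbs(np.hstack([a,b]),alpha=1.2))
E
```

```text
15.1 [0.5253 0.2871 0.12  ] [179.91  -0.4  147.14] [ 20.9  15.7  97.5   0.4  66.9 -36.4] 0.0603 [-6.3 13.6 -1.3]
[[176, 182, 181], [177, 182, 185], [176, 182, 183], [177, 181, 182], [177, 183, 183], [176, 181, 181], [176, 182, 183], [177, 183, 182], [180, 185, 186], [176, 179, 180], [175, 179, 181], [177, 181, 181], [178, 183, 183]]
15.15 [0.5255 0.287  0.12  ] [179.91  -0.37 147.15] [ 20.9  15.7  97.5   0.4  66.9 -36.4] 0.0606 [-5.9 11.8 -2.4]
```

View pics/ch.png

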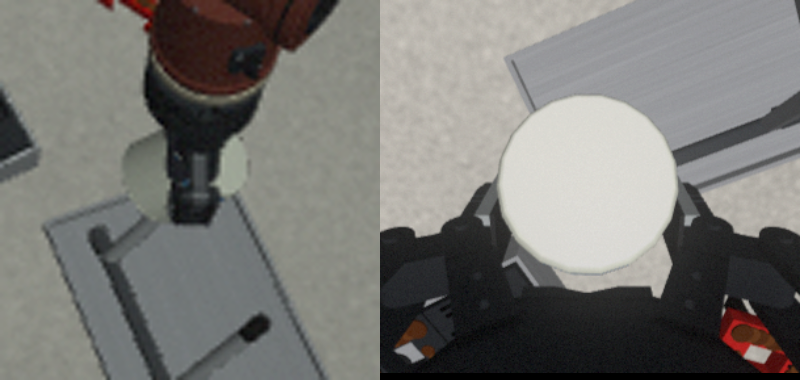

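Emit:
carry_out:
  targets:
    - [3,-2,0,0]
    - [5,-4,0,0]
    - [5,-4,0,0]

```text
t: 15.5
eef_pos: [0.5309, 0.2834, 0.1199]
tcp_rot: [179.8, -0.4, 147.1]
ft_force: [-4.6, 13.8, -2.3]
gripper_width: 0.0599
```

```bash

python3 snap.py wrist wi;python3 - <<'E'
from h import *
im,c=load("wi")
cv2.imwrite("pics/ci.png",cv2.convertScaleAbs(cv2.resize(im[120:340,150:370],None,fx=2.7,fy=2.7,interpolation=cv2.INTER_CUBIC),alpha=1.1))
E
```

```text
15.5 [0.5309 0.2834 0.1199] [179.83  -0.35 147.13] [ 20.4  16.1  97.1   0.4  66.9 -36.9] 0.0599 [-4.6 13.8 -2.3]
```

View pics/ci.png

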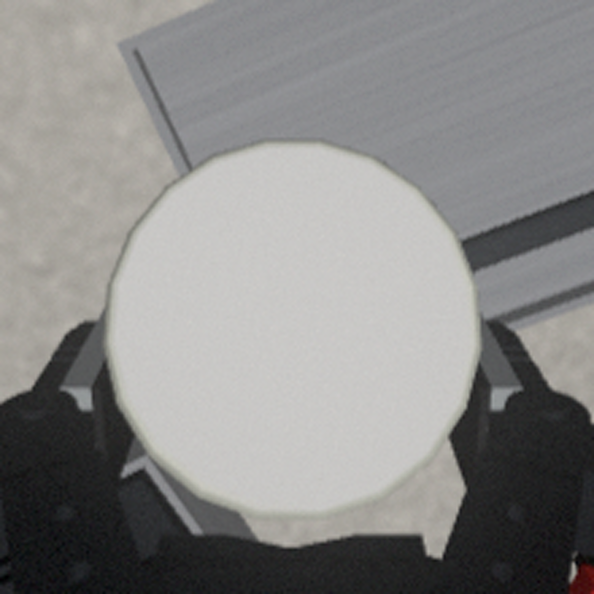

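```bash
python3 - <<'E'
from h import *
M=np.array(robot.camera_info("wrist")["mount"]);K=np.array(robot.camera_info("wrist")["intrinsics"])
for n,u,v,d in [("w3",258,262,130),("we",257.5,228,130),("wg",257.5,240.5,135.5),("wh",257.5,241,137),("wi",257.4,242,137.5)]:
    z=K[0,0]*62/d; p=np.array([(u-K[0,2])/K[0,0]*z,(v-K[1,2])/K[1,1]*z,z]);P=M[:3,:3]@p+M[:3,3]*1000;print(n,P.round(1))
E
```

```text
w3 [  4.9  -0.7 -19.5]
we [ 20.5  -0.9 -14.8]
wg [ 17.2  -0.9 -21.2]
wh [ 17.6  -0.9 -22.5]
wi [ 17.3  -1.  -23. ]
```

Emit:
carry_out:
  targets:
    - [2,-1,0,0]
    - [3,-2,0,0]
    - [3,-2,0,0]

```text
t: 15.85
eef_pos: [0.5333, 0.2818, 0.1197]
tcp_rot: [179.8, -0.4, 147.1]
ft_force: [-5.2, 15.2, -4.6]
gripper_width: 0.06
```

```bash

python3 snap.py wrist wj;python3 - <<'E'
from h import *
im,c=load("wj")
cv2.imwrite("pics/cj.png",cv2.convertScaleAbs(cv2.resize(im[120:340,150:370],None,fx=2.7,fy=2.7,interpolation=cv2.INTER_CUBIC),alpha=1.1))
E
```

```text
15.85 [0.5333 0.2818 0.1197] [179.83  -0.42 147.13] [ 20.1  16.3  96.9   0.5  67.  -37.2] 0.06 [-5.2 15.2 -4.6]
```

View pics/cj.png

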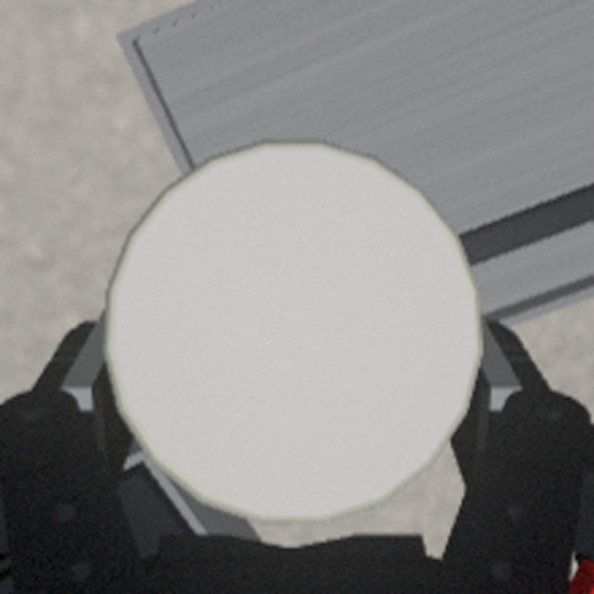

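Emit:
carry_out:
  targets:
    - [2,-1,0,0]
    - [4,-2,0,0]
    - [4,-2,0,0]

```text
t: 16.2
eef_pos: [0.5365, 0.2797, 0.119]
tcp_rot: [179.9, -0.5, 147.1]
ft_force: [-6.3, 14.9, -4.4]
gripper_width: 0.0601
```

```bash

python3 snap.py wrist wk;python3 - <<'E'
from h import *
im,c=load("wk")
cv2.imwrite("pics/ck.png",cv2.convertScaleAbs(cv2.resize(im[120:340,150:370],None,fx=2.7,fy=2.7,interpolation=cv2.INTER_CUBIC),alpha=1.1))
E
```

```text
16.2 [0.5365 0.2797 0.119 ] [179.92  -0.5  147.14] [ 19.8  16.7  96.5   0.5  67.1 -37.5] 0.0601 [-6.3 14.9 -4.4]
```

View pics/ck.png

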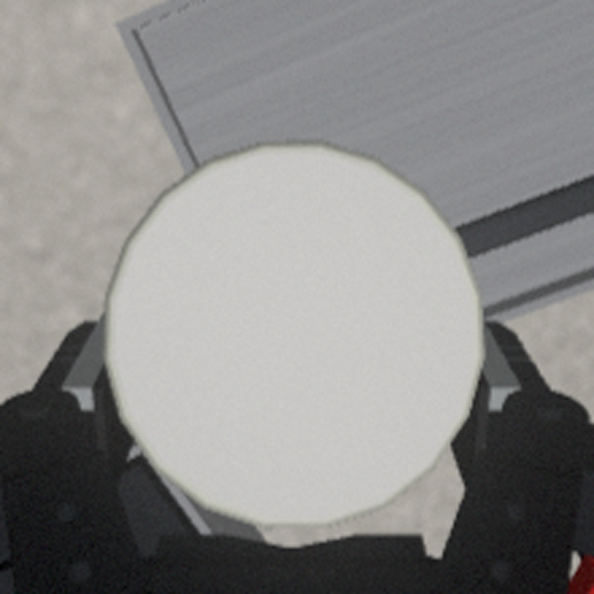

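```bash

python3 snap.py scene sk;python3 - <<'E'
from h import *
im,c=load("sk")
cv2.imwrite("pics/ck2.png",cv2.convertScaleAbs(cv2.resize(im[220:300,280:360],None,fx=7.5,fy=7.5,interpolation=cv2.INTER_CUBIC),alpha=1.3))
E
```

```text
16.25 [0.5365 0.2797 0.119 ] [179.92  -0.49 147.14] [ 19.8  16.6  96.5   0.5  67.1 -37.5] 0.06 [-5.6 14.6 -5.5]
```

View pics/ck2.png

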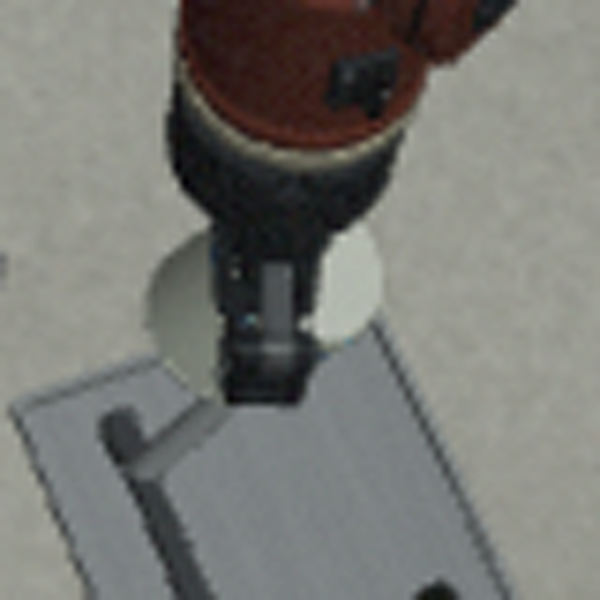

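Emit:
carry_out:
  targets:
    - [2,-1,0,0]
    - [4,-3,0,0]
    - [6,-4,0,0]
    - [6,-4,0,0]

```text
t: 16.7
eef_pos: [0.5387, 0.2777, 0.1177]
tcp_rot: [-179.9, -0.9, 147.2]
ft_force: [-16.2, 22.9, -3.7]
gripper_width: 0.0595
```

```bash

python3 snap.py scene sl;python3 snap.py wrist wl;python3 - <<'E'
from h import *
im,c=load("sl");a=cv2.resize(im[220:300,280:360],None,fx=5,fy=5,interpolation=cv2.INTER_CUBIC)
im,c=load("wl");b=cv2.resize(im[130:350,150:370],(400,400))
cv2.imwrite("pics/cl.png",cv2.convertScaleAbs(np.hstack([a,b]),alpha=1.3))
E
```

```text
16.7 [0.5387 0.2777 0.1177] [-179.94   -0.95  147.17] [ 19.4  17.1  96.1   0.8  67.4 -38. ] 0.0595 [-16.2  22.9  -3.7]
16.75 [0.5387 0.2777 0.1177] [-179.95   -0.93  147.18] [ 19.4  17.1  96.1   0.8  67.4 -38. ] 0.0598 [-16.5  23.2  -3.8]
```

View pics/cl.png

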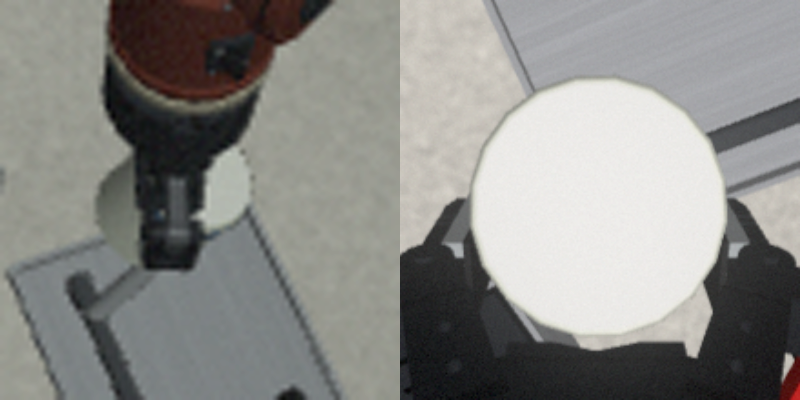

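Emit:
carry_out:
  targets:
    - [-4,3,0,0]
    - [-6,4,4,0]
    - [-6,4,10,0]
    - [-3,2,10,0]
    - [0,0,10,0]

```text
t: 17.3
eef_pos: [0.5366, 0.2769, 0.1251]
tcp_rot: [-179.7, -1.1, 147.2]
ft_force: [-20.5, 24.8, -6.1]
gripper_width: 0.059
```

Emit:
carry_out:
  targets:
    - [2,-1,0,0]
    - [4,-2,0,0]
    - [4,-3,0,0]

```text
t: 17.6
eef_pos: [0.5384, 0.2754, 0.1239]
tcp_rot: [-179.6, -1.4, 147.2]
ft_force: [-23.2, 29.7, -13.8]
gripper_width: 0.0587
```

```bash

python3 snap.py scene sm;python3 snap.py wrist wm;python3 - <<'E'
from h import *
im,c=load("sm");a=cv2.resize(im[220:300,280:360],None,fx=5,fy=5,interpolation=cv2.INTER_CUBIC)
im,c=load("wm");b=cv2.resize(im[130:350,150:370],(400,400))
cv2.imwrite("pics/cm.png",cv2.convertScaleAbs(np.hstack([a,b]),alpha=1.3))
E
```

```text
17.6 [0.5384 0.2754 0.1239] [-179.63   -1.41  147.22] [ 19.1  16.9  95.6   1.   68.6 -38.4] 0.0587 [-23.2  29.7 -13.8]
17.65 [0.5383 0.2753 0.1239] [-179.64   -1.41  147.22] [ 19.1  16.9  95.7   0.9  68.6 -38.4] 0.0592 [-23.1  28.1 -13.2]
```

View pics/cm.png

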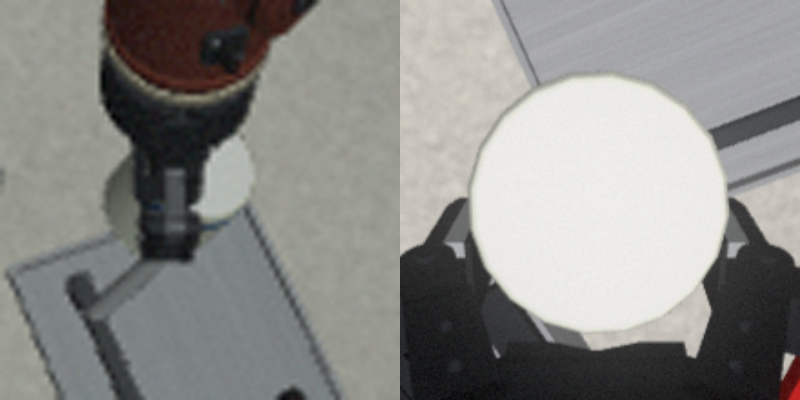

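Emit:
carry_out:
  targets:
    - [-6,5,0,0]
    - [-10,7,5,0]
    - [-14,9,20,0]
    - [-16,10,45,0]
    - [-18,10,70,0]

```text
t: 18.2
eef_pos: [0.5307, 0.2789, 0.2]
tcp_rot: [-179.8, -0.1, 147.1]
ft_force: [0.4, -0.6, -1.2]
gripper_width: 0.059
```

Emit:
carry_out:
  targets:
    - [0,0,10,8]
    - [0,0,20,16]
    - [0,0,20,22]
    - [0,0,20,22]
    - [0,0,20,22]

```text
t: 18.7
eef_pos: [0.5314, 0.2788, 0.2203]
tcp_rot: [-180.0, -0.1, 168.9]
ft_force: [-0.1, -0.4, -1.0]
gripper_width: 0.0593
```

```bash

python3 snap.py scene sn;python3 snap.py wrist wn;python3 snap.py top tn;python3 - <<'E'
from h import *
im,c=load("sn");a=cv2.resize(im[190:270,280:360],None,fx=5,fy=5,interpolation=cv2.INTER_CUBIC)
im,c=load("wn");b=cv2.resize(im[130:350,150:370],(400,400))
cv2.imwrite("pics/cn.png",cv2.convertScaleAbs(np.hstack([a,b]),alpha=1.3))
E
```

```text
18.7 [0.5314 0.2788 0.2203] [-1.7996e+02 -5.0000e-02  1.6895e+02] [ 20.2  10.2  92.6  -0.   77.2 -58.8] 0.0593 [-0.1 -0.4 -1. ]
18.75 [0.5313 0.2789 0.2202] [-1.7995e+02 -6.0000e-02  1.6896e+02] [ 20.2  10.2  92.7  -0.   77.2 -58.8] 0.059 [ 1.  -0.3 -0.3]
18.8 [0.5312 0.2789 0.2203] [-1.7995e+02 -6.0000e-02  1.6899e+02] [ 20.2  10.2  92.7  -0.   77.2 -58.8] 0.0587 [-0.9  0.3 -1.8]
```

View pics/cn.png

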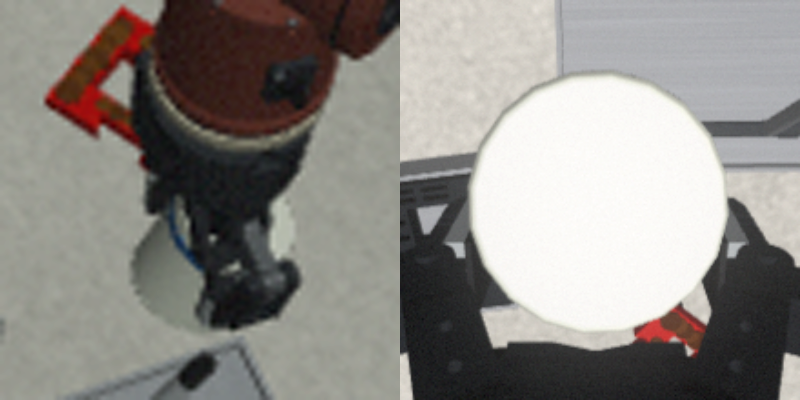

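View pics/tn.png

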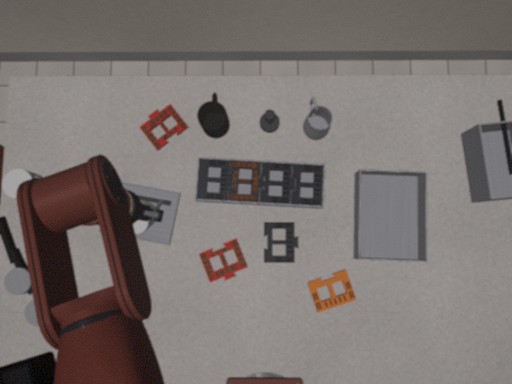

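Emit:
carry_out:
  targets:
    - [-12,8,0,1]
    - [-25,16,-5,1]
    - [-37,23,-18,1]
    - [-37,23,-32,1]
    - [-37,23,-35,1]

```text
t: 19.35
eef_pos: [0.4924, 0.3022, 0.1836]
tcp_rot: [-179.9, -0.2, 170.2]
ft_force: [0.1, -0.1, -2.2]
gripper_width: 0.0589
```

Emit:
carry_out:
  targets:
    - [0,0,-15,0]
    - [0,0,-16,0]
    - [0,0,-16,0]

```text
t: 19.65
eef_pos: [0.4943, 0.3018, 0.1693]
tcp_rot: [-180.0, -0.1, 170.1]
ft_force: [1.2, -0.1, -1.2]
gripper_width: 0.0589
```

```bash

python3 snap.py scene so;python3 snap.py wrist wo;python3 - <<'E'
from h import *
im,c=load("so");a=cv2.resize(im[210:310,270:370],(400,400),interpolation=cv2.INTER_CUBIC)
im,c=load("wo");b=cv2.resize(im[130:350,150:370],(400,400))
cv2.imwrite("pics/co.png",cv2.convertScaleAbs(np.hstack([a,b]),alpha=1.3))
E
```

```text
19.65 [0.4943 0.3018 0.1693] [-1.7995e+02 -6.0000e-02  1.7010e+02] [ 23.6  10.   98.5  -0.   71.5 -56.5] 0.0589 [ 1.2 -0.1 -1.2]
19.7 [0.4947 0.302  0.17  ] [-1.7999e+02 -1.0000e-02  1.7010e+02] [ 23.6  10.   98.5  -0.   71.5 -56.5] 0.0589 [ 0.5 -0.3 -1.5]
```

View pics/co.png

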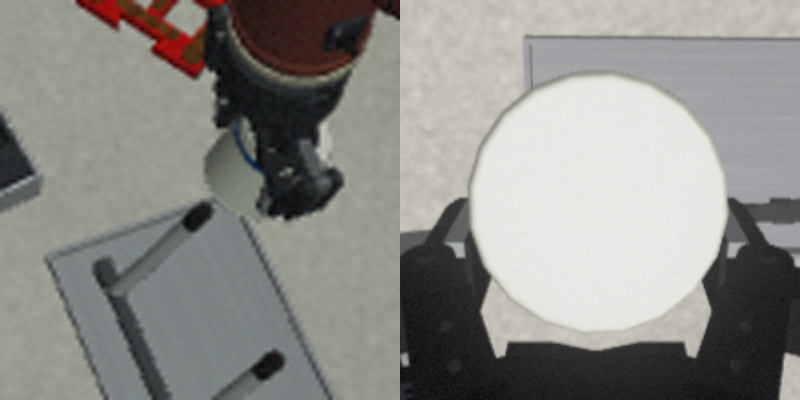

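```bash
python3 - <<'E'
from h import *
_,c=load("so")
for th in (10,18,26):
  for xm in (-8,-3,2):
    t=np.radians(th);u=np.array([-.985,.174,0]);v=np.array([.174,.985,0]);z=np.array([0,0,1.])
    ax=np.sin(t)*u+np.cos(t)*z; e1=np.cos(t)*u-np.sin(t)*z
    F=np.array([494.5,301.9,169.5])+18*u+26*z; # face from wrist
    M=F-66*ax
    a=np.linspace(0,2*np.pi,60)[:,None]
    p=proj(c,(M+31*(np.cos(a)*e1+np.sin(a)*v))/1000); q=(p-[270,210])*4
    if xm==-3: print(th,M.round(),"left",q[q[:,0].argmin()].round(),"bottom",q[q[:,1].argmax()].round())
print((proj(c,np.array([522,297,110.8])/1000)-[270,210])*4)
E
```

```text
10 [488. 303. 131.] left [205. 172.] bottom [261. 223.]
18 [497. 301. 133.] left [195. 172.] bottom [249. 225.]
26 [505. 300. 136.] left [187. 171.] bottom [243. 227.]
[[199.75704368 209.29325695]]
```

Emit:
carry_out:
  targets:
    - [7,-1,-12,0]
    - [14,-2,-24,0]
    - [21,-4,-36,0]
    - [28,-5,-49,0]
    - [35,-6,-61,0]

```text
t: 20.25
eef_pos: [0.5297, 0.2958, 0.1072]
tcp_rot: [-180.0, -0.1, 170.1]
ft_force: [-1.3, -0.3, -2.3]
gripper_width: 0.0587
```

Emit:
carry_out:
  targets:
    - [2,0,-3,0]
    - [3,-1,-5,0]
    - [3,-1,-5,0]

```text
t: 20.55
eef_pos: [0.5324, 0.2952, 0.104]
tcp_rot: [-180.0, -0.0, 170.1]
ft_force: [0.1, 0.2, -1.4]
gripper_width: 0.059
```

Emit:
carry_out:
  targets:
    - [1,0,-2,0]
    - [2,0,-4,0]
    - [2,0,-4,0]

```text
t: 20.85
eef_pos: [0.5344, 0.2953, 0.1002]
tcp_rot: [180.0, 0.0, 170.1]
ft_force: [0.0, -0.6, -1.8]
gripper_width: 0.0593
```

Emit:
carry_out:
  targets:
    - [-2,0,0,0]
    - [-4,1,0,0]
    - [-4,1,0,0]

```text
t: 21.15
eef_pos: [0.53, 0.2964, 0.1002]
tcp_rot: [180.0, -0.0, 170.1]
ft_force: [-0.1, 0.3, -1.4]
gripper_width: 0.059
```

Emit:
carry_out:
  targets:
    - [-1,0,0,0]
    - [-2,0,0,0]
    - [-2,0,0,0]

```text
t: 21.45
eef_pos: [0.5282, 0.2962, 0.1001]
tcp_rot: [-180.0, -0.0, 170.1]
ft_force: [0.9, 1.3, -1.0]
gripper_width: 0.0594
```

Emit:
carry_out:
  targets:
    - [-1,0,0,0]
    - [-2,0,0,0]
    - [-2,0,0,0]

```text
t: 21.75
eef_pos: [0.5262, 0.2962, 0.1001]
tcp_rot: [-180.0, -0.0, 170.1]
ft_force: [0.3, 0.3, -2.1]
gripper_width: 0.0589
```

Emit:
carry_out:
  targets:
    - [-1,0,0,0]
    - [-2,0,0,0]
    - [-2,0,0,0]

```text
t: 22.05
eef_pos: [0.5242, 0.2962, 0.1001]
tcp_rot: [-180.0, -0.0, 170.1]
ft_force: [-0.1, 0.5, -1.5]
gripper_width: 0.059
```

Emit:
carry_out:
  targets:
    - [-1,0,0,0]
    - [-2,0,0,0]
    - [-2,0,0,0]

```text
t: 22.35
eef_pos: [0.5222, 0.2962, 0.1001]
tcp_rot: [-180.0, -0.0, 170.1]
ft_force: [0.6, -0.3, -1.2]
gripper_width: 0.0594
```

Emit:
carry_out:
  targets:
    - [-1,0,0,0]
    - [-2,0,0,0]
    - [-2,0,0,0]

```text
t: 22.65
eef_pos: [0.5204, 0.2963, 0.1002]
tcp_rot: [180.0, 0.0, 170.1]
ft_force: [-0.5, 0.3, -1.8]
gripper_width: 0.059
```

Emit:
carry_out:
  targets:
    - [-1,0,0,0]
    - [-2,0,0,0]
    - [-2,0,0,0]

```text
t: 22.95
eef_pos: [0.5193, 0.2964, 0.1007]
tcp_rot: [179.9, 0.1, 170.1]
ft_force: [3.9, -0.5, -1.7]
gripper_width: 0.0587
```

Emit:
carry_out:
  targets:
    - [-1,0,0,0]
    - [-2,0,0,0]
    - [-2,0,0,0]

```text
t: 23.25
eef_pos: [0.5185, 0.2964, 0.1014]
tcp_rot: [179.9, 0.3, 170.1]
ft_force: [7.6, 0.5, -0.8]
gripper_width: 0.059
```

Emit:
carry_out:
  targets:
    - [-1,0,0,0]
    - [-2,0,0,0]
    - [-2,0,0,0]

```text
t: 23.55
eef_pos: [0.5178, 0.2965, 0.102]
tcp_rot: [179.8, 0.4, 170.1]
ft_force: [9.2, -0.5, -1.5]
gripper_width: 0.059
```

Emit:
carry_out:
  targets:
    - [8,-1,0,0]
    - [16,-3,0,0]
    - [24,-4,0,0]
    - [28,-5,0,0]
    - [28,-5,0,0]

```text
t: 24.05
eef_pos: [0.5427, 0.2909, 0.0997]
tcp_rot: [-180.0, -0.0, 170.1]
ft_force: [1.3, -0.7, -2.4]
gripper_width: 0.0587
```

Emit:
carry_out:
  targets:
    - [1,0,0,0]
    - [2,0,0,0]
    - [2,0,0,0]

```text
t: 24.35
eef_pos: [0.5443, 0.2913, 0.1001]
tcp_rot: [-180.0, -0.0, 170.1]
ft_force: [-0.5, 0.5, -0.9]
gripper_width: 0.059
```

Emit:
carry_out:
  targets:
    - [1,0,0,0]
    - [2,0,0,0]
    - [2,0,0,0]

```text
t: 24.65
eef_pos: [0.5465, 0.2913, 0.1002]
tcp_rot: [180.0, 0.0, 170.1]
ft_force: [-0.6, -0.3, -2.2]
gripper_width: 0.059
```

Emit:
carry_out:
  targets:
    - [1,0,0,0]
    - [2,0,0,0]
    - [2,0,0,0]

```text
t: 24.95
eef_pos: [0.5485, 0.2912, 0.1001]
tcp_rot: [180.0, 0.0, 170.1]
ft_force: [-0.5, 0.2, -1.2]
gripper_width: 0.0588
```

Emit:
carry_out:
  targets:
    - [1,0,0,0]
    - [2,0,0,0]
    - [2,0,0,0]

```text
t: 25.25
eef_pos: [0.5505, 0.2912, 0.1001]
tcp_rot: [180.0, 0.0, 170.1]
ft_force: [0.1, -0.3, -2.3]
gripper_width: 0.0592
```

Emit:
carry_out:
  targets:
    - [1,0,0,0]
    - [2,0,0,0]
    - [2,0,0,0]

```text
t: 25.55
eef_pos: [0.5525, 0.2912, 0.1001]
tcp_rot: [180.0, 0.0, 170.1]
ft_force: [-0.1, -0.3, -1.6]
gripper_width: 0.0589
```

Emit:
carry_out:
  targets:
    - [1,0,0,0]
    - [2,0,0,0]
    - [2,0,0,0]

```text
t: 25.85
eef_pos: [0.5545, 0.2912, 0.1001]
tcp_rot: [-180.0, 0.0, 170.1]
ft_force: [-1.2, -0.3, -2.1]
gripper_width: 0.0591
```

Emit:
carry_out:
  targets:
    - [1,0,0,0]
    - [2,0,0,0]
    - [2,0,0,0]

```text
t: 26.15
eef_pos: [0.5563, 0.2912, 0.1]
tcp_rot: [-180.0, -0.0, 170.1]
ft_force: [-0.7, 0.5, -1.8]
gripper_width: 0.0591
```

Emit:
carry_out:
  targets:
    - [1,0,0,0]
    - [2,0,0,0]
    - [2,0,0,0]

```text
t: 26.45
eef_pos: [0.5567, 0.2912, 0.0993]
tcp_rot: [-179.9, -0.2, 170.1]
ft_force: [-5.3, 0.2, -1.4]
gripper_width: 0.0591
```

Emit:
carry_out:
  targets:
    - [1,0,0,0]
    - [2,0,0,0]
    - [2,0,0,0]

```text
t: 26.75
eef_pos: [0.5571, 0.2911, 0.0985]
tcp_rot: [-179.9, -0.4, 170.2]
ft_force: [-9.7, -0.1, -0.1]
gripper_width: 0.0586
```

Emit:
carry_out:
  targets:
    - [1,0,0,0]
    - [2,0,0,0]
    - [2,0,0,0]

```text
t: 27.05
eef_pos: [0.5574, 0.2911, 0.0979]
tcp_rot: [-179.8, -0.6, 170.2]
ft_force: [-15.1, 0.6, 1.6]
gripper_width: 0.059
```

Emit:
carry_out:
  targets:
    - [-12,2,0,0]
    - [-28,4,0,0]
    - [-36,5,14,0]
    - [-44,6,28,0]
    - [-48,7,37,0]

```text
t: 27.55
eef_pos: [0.5146, 0.2986, 0.1385]
tcp_rot: [179.9, 0.1, 170.1]
ft_force: [0.4, 0.3, -1.4]
gripper_width: 0.0593
```

Emit:
carry_out:
  targets:
    - [8,-1,0,0]
    - [16,-3,0,0]
    - [20,-3,0,0]
    - [20,-3,0,0]

```text
t: 27.95
eef_pos: [0.5351, 0.2947, 0.1363]
tcp_rot: [-180.0, -0.0, 170.1]
ft_force: [0.4, 0.6, -1.2]
gripper_width: 0.059
```

Emit:
carry_out:
  targets:
    - [2,0,0,0]
    - [4,0,0,0]
    - [4,-1,0,0]

```text
t: 28.25
eef_pos: [0.5385, 0.2943, 0.1369]
tcp_rot: [-180.0, -0.0, 170.1]
ft_force: [0.1, 0.2, -1.7]
gripper_width: 0.059
```

Emit:
carry_out:
  targets:
    - [2,0,0,0]
    - [4,0,0,0]
    - [4,-1,0,0]

```text
t: 28.55
eef_pos: [0.5427, 0.2933, 0.1372]
tcp_rot: [180.0, 0.0, 170.1]
ft_force: [-0.2, 1.2, -1.8]
gripper_width: 0.0588
```

Emit:
carry_out:
  targets:
    - [2,0,0,0]
    - [4,0,0,0]
    - [4,-1,0,0]

```text
t: 28.85
eef_pos: [0.5445, 0.2926, 0.1361]
tcp_rot: [-180.0, -0.3, 170.1]
ft_force: [-5.3, 3.1, -2.8]
gripper_width: 0.059
```

Emit:
carry_out:
  targets:
    - [2,0,0,0]
    - [4,-1,0,0]
    - [4,-1,0,0]

```text
t: 29.15
eef_pos: [0.5456, 0.2917, 0.1349]
tcp_rot: [-179.9, -0.6, 170.2]
ft_force: [-12.6, 1.9, 0.0]
gripper_width: 0.059
```

Emit:
carry_out:
  targets:
    - [2,0,0,0]
    - [4,0,0,0]
    - [4,0,0,0]

```text
t: 29.45
eef_pos: [0.5477, 0.2909, 0.1331]
tcp_rot: [-179.7, -0.9, 170.2]
ft_force: [-16.5, 0.2, -3.1]
gripper_width: 0.0587
```

Emit:
carry_out:
  targets:
    - [2,0,0,0]
    - [4,0,0,0]
    - [4,0,0,0]

```text
t: 29.75
eef_pos: [0.5498, 0.2908, 0.1319]
tcp_rot: [-179.6, -1.1, 170.2]
ft_force: [-20.1, 0.4, -4.3]
gripper_width: 0.0589
```

```bash

python3 snap.py wrist wp;python3 - <<'E'
from h import *
im,c=load("wp");b=cv2.resize(im[130:350,150:370],(400,400))
im,c=load("wo");a=cv2.resize(im[130:350,150:370],(400,400))
cv2.imwrite("pics/cp.png",cv2.convertScaleAbs(np.hstack([a,b]),alpha=1.2))
E
```

```text
29.75 [0.5498 0.2908 0.1319] [-179.59   -1.1   170.2 ] [ 20.5  18.6  92.5   0.2  70.  -59.8] 0.0589 [-20.1   0.4  -4.3]
```

View pics/cp.png

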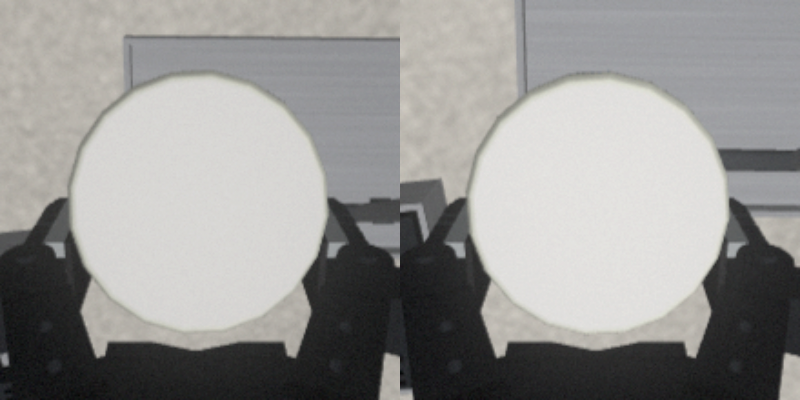

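Emit:
carry_out:
  targets:
    - [2,0,0,0]
    - [4,0,0,0]
    - [6,0,0,0]
    - [6,0,0,0]

```text
t: 30.2
eef_pos: [0.5535, 0.2904, 0.1297]
tcp_rot: [-179.5, -1.4, 170.2]
ft_force: [-23.9, 0.5, -8.7]
gripper_width: 0.0589
```

```bash

python3 snap.py wrist wq;python3 - <<'E'
from h import *
im,c=load("wq");b=cv2.resize(im[130:350,150:370],(400,400))
im,c=load("wp");a=cv2.resize(im[130:350,150:370],(400,400))
cv2.imwrite("pics/cq.png",cv2.convertScaleAbs(np.hstack([a,b]),alpha=1.2))
E
```

```text
30.2 [0.5535 0.2904 0.1297] [-179.45   -1.39  170.22] [ 20.3  19.4  91.8   0.2  70.3 -60. ] 0.0589 [-23.9   0.5  -8.7]
```

View pics/cq.png

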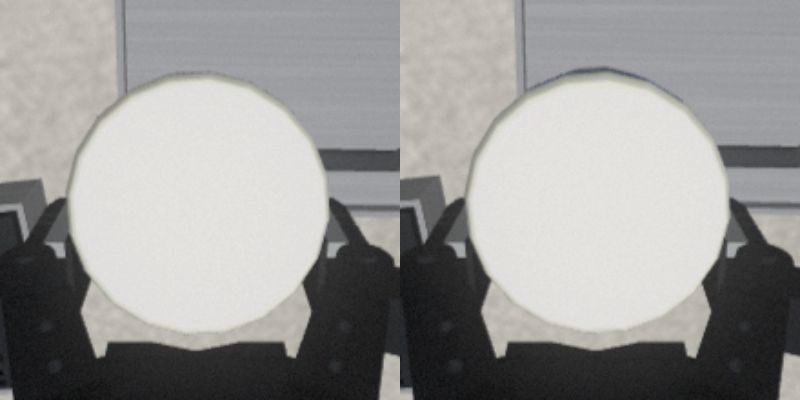

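Emit:
carry_out:
  targets:
    - [-8,1,0,0]
    - [-16,2,0,0]
    - [-24,2,0,0]
    - [-24,2,0,0]

```text
t: 30.65
eef_pos: [0.5403, 0.2935, 0.1381]
tcp_rot: [179.9, 0.1, 170.1]
ft_force: [-0.3, 1.0, -1.0]
gripper_width: 0.0586
```

Emit:
carry_out:
  targets:
    - [0,0,-10,0]
    - [0,0,-20,0]
    - [0,0,-28,0]
    - [0,0,-34,0]
    - [0,0,-36,0]

```text
t: 31.15
eef_pos: [0.5397, 0.2928, 0.0995]
tcp_rot: [-179.9, -0.1, 170.1]
ft_force: [-1.0, -0.7, -2.2]
gripper_width: 0.0582
```

Emit:
carry_out:
  targets:
    - [0,0,-1,0]
    - [0,0,-2,0]
    - [0,0,-2,0]

```text
t: 31.45
eef_pos: [0.5406, 0.2933, 0.0993]
tcp_rot: [180.0, 0.0, 170.1]
ft_force: [-0.1, -0.3, -1.5]
gripper_width: 0.0586
```

Emit:
carry_out:
  targets:
    - [-2,0,0,0]
    - [-4,1,0,0]
    - [-4,1,0,0]

```text
t: 31.75
eef_pos: [0.5361, 0.2944, 0.0992]
tcp_rot: [180.0, -0.0, 170.1]
ft_force: [0.2, 0.4, -1.3]
gripper_width: 0.0588
```

Emit:
carry_out:
  targets:
    - [-1,0,0,0]
    - [-2,0,0,0]
    - [-2,0,0,0]

```text
t: 32.05
eef_pos: [0.5342, 0.2942, 0.0991]
tcp_rot: [-180.0, -0.0, 170.1]
ft_force: [-0.4, 0.7, -1.4]
gripper_width: 0.0586
```

Emit:
carry_out:
  targets:
    - [-1,0,0,0]
    - [-2,0,0,0]
    - [-2,0,0,0]

```text
t: 32.35
eef_pos: [0.5322, 0.2942, 0.0991]
tcp_rot: [-180.0, -0.0, 170.1]
ft_force: [1.1, 0.5, -2.2]
gripper_width: 0.0588
```

Emit:
carry_out:
  targets:
    - [-1,0,0,0]
    - [-2,0,0,0]
    - [-2,0,0,0]

```text
t: 32.65
eef_pos: [0.5303, 0.2942, 0.0991]
tcp_rot: [-180.0, 0.0, 170.1]
ft_force: [-0.1, -0.5, -1.5]
gripper_width: 0.0587
```

Emit:
carry_out:
  targets:
    - [4,0,0,0]
    - [8,-1,0,0]
    - [8,-1,-2,0]
    - [8,-1,-2,0]

```text
t: 33.05
eef_pos: [0.5384, 0.293, 0.0967]
tcp_rot: [-180.0, -0.0, 170.1]
ft_force: [-0.4, 0.3, -1.7]
gripper_width: 0.0589
```

Emit:
carry_out:
  targets:
    - [0,0,-1,0]
    - [0,0,-2,0]
    - [0,0,-2,0]

```text
t: 33.35
eef_pos: [0.5381, 0.2932, 0.0948]
tcp_rot: [-180.0, -0.0, 170.1]
ft_force: [-0.4, 0.5, -1.3]
gripper_width: 0.0587
```

Emit:
carry_out:
  targets:
    - [0,0,-1,0]
    - [0,0,-2,0]
    - [0,0,-2,0]

```text
t: 33.65
eef_pos: [0.5382, 0.2932, 0.0929]
tcp_rot: [-180.0, -0.0, 170.1]
ft_force: [-0.1, 0.6, -1.9]
gripper_width: 0.0588
```

Emit:
carry_out:
  targets:
    - [0,0,-1,0]
    - [0,0,-2,0]
    - [0,0,-2,0]

```text
t: 33.95
eef_pos: [0.5383, 0.2932, 0.0909]
tcp_rot: [-180.0, -0.0, 170.1]
ft_force: [-0.2, 1.1, -2.6]
gripper_width: 0.0589
```

Emit:
carry_out:
  targets:
    - [0,0,-1,0]
    - [0,0,-2,0]
    - [0,0,-2,0]

```text
t: 34.25
eef_pos: [0.5383, 0.2932, 0.0889]
tcp_rot: [-180.0, -0.0, 170.1]
ft_force: [-0.5, -0.0, -1.9]
gripper_width: 0.0586
```

Emit:
carry_out:
  targets:
    - [0,0,-1,0]
    - [0,0,-2,0]
    - [0,0,-2,0]

```text
t: 34.55
eef_pos: [0.5385, 0.2933, 0.0875]
tcp_rot: [180.0, 0.0, 170.1]
ft_force: [-0.6, -0.2, 0.3]
gripper_width: 0.0591
```

Emit:
carry_out:
  targets:
    - [0,0,-1,0]
    - [0,0,-2,0]
    - [0,0,-2,0]

```text
t: 34.85
eef_pos: [0.5387, 0.2934, 0.0871]
tcp_rot: [180.0, 0.0, 170.1]
ft_force: [-5.3, -2.0, 11.7]
gripper_width: 0.0587
```

Emit:
carry_out:
  targets:
    - [0,0,1,0]
    - [0,0,1,0]

```text
t: 35.05
eef_pos: [0.5386, 0.2933, 0.0872]
tcp_rot: [180.0, 0.0, 170.1]
ft_force: [-2.9, -1.2, 7.1]
gripper_width: 0.0588
```

Emit:
carry_out:
  targets:
    - [0,0,0,0]
    - [0,0,0,0]
    - [0,0,0,0]
    - [0,0,0,0]
    - [0,0,0,0]
  hand: 0.25

```text
t: 35.55
eef_pos: [0.5383, 0.2932, 0.0859]
tcp_rot: [-180.0, -0.0, 170.1]
ft_force: [0.0, -0.3, 0.8]
gripper_width: 0.0639
```

```bash

python3 snap.py wrist wr;python3 snap.py scene sr;python3 - <<'E'
from h import *
im,c=load("wr");b=cv2.resize(im[100:350,130:380],(400,400))
im,c=load("sr");a=cv2.resize(im[210:310,270:370],(400,400))
cv2.imwrite("pics/cr.png",cv2.convertScaleAbs(np.hstack([a,b]),alpha=1.2))
E
```

```text
35.55 [0.5383 0.2932 0.0859] [-1.7999e+02 -1.0000e-02  1.7013e+02] [ 21.2  19.9  96.4  -0.   63.7 -58.9] 0.0639 [ 0.  -0.3  0.8]
35.6 [0.5383 0.2932 0.086 ] [-1.7999e+02 -1.0000e-02  1.7013e+02] [ 21.2  19.9  96.4  -0.   63.8 -58.9] 0.064 [-0.   0.1  0.3]
```

View pics/cr.png

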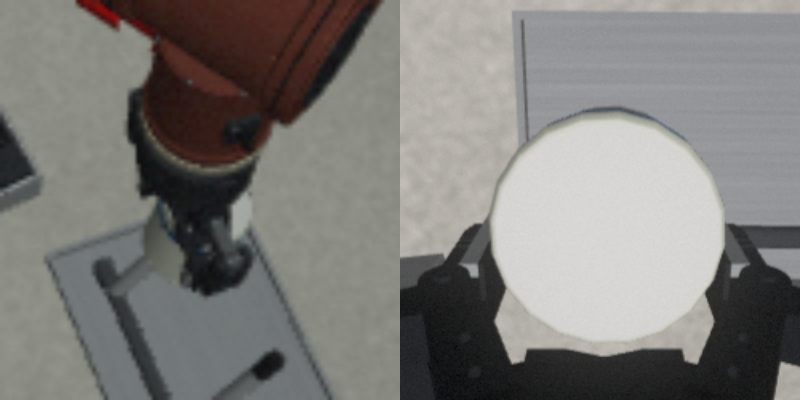

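Fingers are 1 mm clear each side and the cup stays up, tilted only about 12°. I'll open further in steps.

Emit:
carry_out:
  targets:
    - [0,0,0,0]
    - [0,0,0,0]
    - [0,0,0,0]
  hand: 0.18

```text
t: 35.95
eef_pos: [0.5384, 0.2932, 0.0861]
tcp_rot: [-180.0, -0.0, 170.1]
ft_force: [0.2, 0.1, 0.9]
gripper_width: 0.07
```

Emit:
carry_out:
  targets:
    - [0,0,0,0]
    - [0,0,0,0]
    - [0,0,0,0]
    - [0,0,0,0]
  hand: 0

```text
t: 36.35
eef_pos: [0.5384, 0.2933, 0.0861]
tcp_rot: [180.0, 0.0, 170.1]
ft_force: [0.1, -0.2, -0.1]
gripper_width: 0.0852
```

```bash

python3 snap.py wrist ws;python3 - <<'E'
from h import *
im,c=load("ws");b=cv2.resize(im[100:350,130:380],(500,500))
cv2.imwrite("pics/cs.png",cv2.convertScaleAbs(b,alpha=1.2))
E
```

```text
36.35 [0.5384 0.2933 0.0861] [180.     0.   170.13] [ 21.2  19.9  96.4   0.   63.8 -58.9] 0.0852 [ 0.1 -0.2 -0.1]
```

View pics/cs.png

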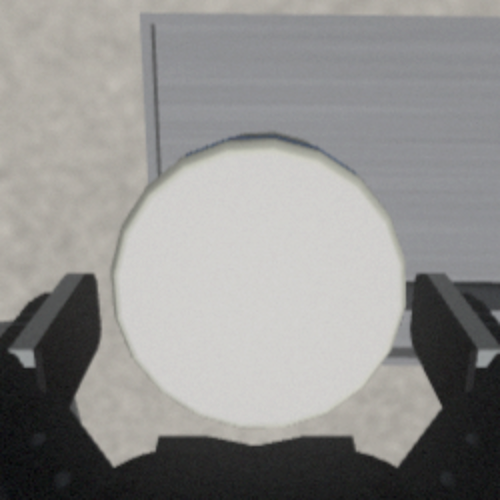

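Emit:
carry_out:
  targets:
    - [0,0,8,0]
    - [0,0,22,0]
    - [0,0,45,0]
    - [0,0,80,0]
    - [0,0,125,0]

```text
t: 36.9
eef_pos: [0.5373, 0.2928, 0.2118]
tcp_rot: [-179.9, -0.1, 170.1]
ft_force: [0.7, -0.6, 1.1]
gripper_width: 0.0856
```

Emit:
carry_out:
  targets:
    - [10,-35,15,-8]
    - [20,-75,20,-16]
    - [35,-120,20,-24]
    - [50,-165,10,-32]
    - [65,-200,0,-40]
  hand: 0.65

```text
t: 37.4
eef_pos: [0.6045, 0.0908, 0.2134]
tcp_rot: [179.9, 0.1, 129.8]
ft_force: [1.1, 0.7, 0.6]
gripper_width: 0.0298
```

```bash

python3 snap.py top tt;python3 snap.py scene st;python3 - <<'E'
from h import *
im,c=load("tt");b=cv2.resize(im[170:250,90:190],(500,400),interpolation=cv2.INTER_CUBIC)
im,c=load("st");a=cv2.resize(im[230:310,280:340],(300,400),interpolation=cv2.INTER_CUBIC)
cv2.imwrite("pics/ct.png",cv2.convertScaleAbs(np.hstack([a,b]),alpha=1.2))
E
```

```text
37.4 [0.6045 0.0908 0.2134] [1.7986e+02 1.5000e-01 1.2976e+02] [  1.2  11.8  91.5  -0.   76.4 -38.6] 0.0298 [1.1 0.7 0.6]
37.45 [0.6055 0.0857 0.211 ] [-179.94    0.23  129.16] [  0.8  12.1  91.5  -0.2  76.3 -38.3] 0.0301 [-0.4 -3.5 -1.8]
```

View pics/ct.png

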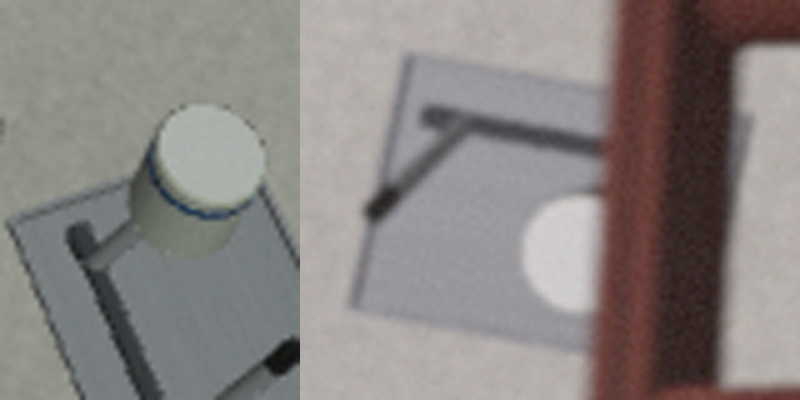

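Emit:
carry_out:
  targets:
    - [6,-7,0,-8]
    - [12,-14,0,-16]
    - [18,-21,0,-24]
    - [22,-28,0,-32]
    - [26,-33,-10,-40]

```text
t: 38.0
eef_pos: [0.6309, 0.0606, 0.2043]
tcp_rot: [179.7, -0.0, 89.9]
ft_force: [-0.8, -0.0, -0.3]
gripper_width: 0.03
```

Emit:
carry_out:
  targets:
    - [0,0,-25,-3]
    - [0,0,-40,-3]
    - [0,0,-40,-3]
    - [0,0,-40,-3]

```text
t: 38.4
eef_pos: [0.6293, 0.0607, 0.1616]
tcp_rot: [-180.0, -0.0, 87.2]
ft_force: [0.0, 0.5, 0.4]
gripper_width: 0.0297
```

```bash

python3 snap.py wrist wu;python3 - <<'E'
from h import *
im,c=load("wu");b=cv2.resize(im[20:300,180:380],(560,784)[::1],interpolation=cv2.INTER_CUBIC)
cv2.imwrite("pics/cu.png",cv2.resize(cv2.convertScaleAbs(im[0:240,140:380],alpha=1.2),(600,600),interpolation=cv2.INTER_CUBIC))
E
```

```text
38.4 [0.6293 0.0607 0.1616] [-179.99   -0.     87.25] [-1.6 17.4 90.7  0.  72.   1.1] 0.0297 [0.  0.5 0.4]
```

View pics/cu.png

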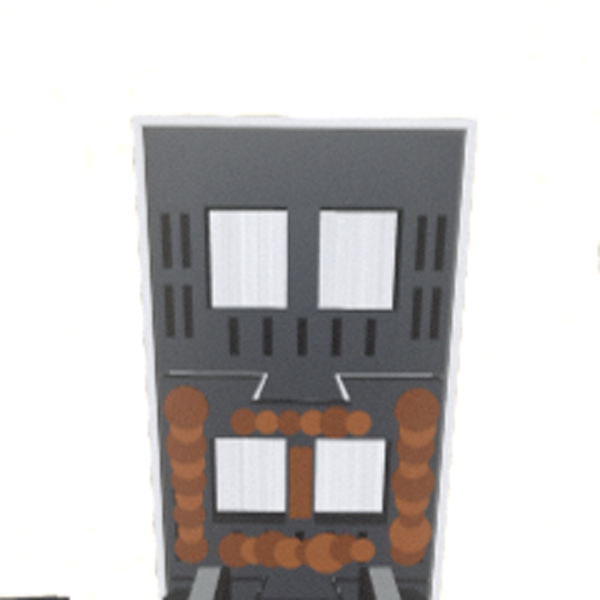

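```bash
python3 - <<'E'
from h import *
_,c=load("wu")
f=lambda x,y:(x/2.5+140,y/2.5)
for q in [[(214,437),(387,437),(214,523),(387,523)],[(207,207),(402,207),(207,309),(402,309)]]:
    P=plane(c,[f(*p) for p in q],.035)*1000;print(P.round(1)[:,:2].tolist(),P.mean(0).round(1))
E
```

```text
[[597.5, 74.4], [666.1, 71.1], [594.5, 38.1], [665.9, 34.7]] [631.   54.5  35. ]
[[601.9, 159.3], [672.1, 155.9], [598.9, 123.7], [672.1, 120.2]] [636.3 139.8  35. ]
```

Emit:
carry_out:
  targets:
    - [2,-6,-30,-0.5]
    - [2,-6,-60,-0.5]
    - [2,-6,-85,-0.5]
    - [2,-6,-95,-0.5]
    - [2,-6,-95,-0.5]

```text
t: 38.95
eef_pos: [0.6308, 0.0544, 0.0654]
tcp_rot: [-179.9, 0.0, 86.7]
ft_force: [0.8, -0.6, 0.3]
gripper_width: 0.0299
```

```bash

python3 snap.py wrist wv
```

```text
38.95 [0.6308 0.0544 0.0654] [-179.89    0.     86.66] [-2.2 23.9 93.5  0.  62.7  1.1] 0.0299 [ 0.8 -0.6  0.3]
```

View pics/wv.png

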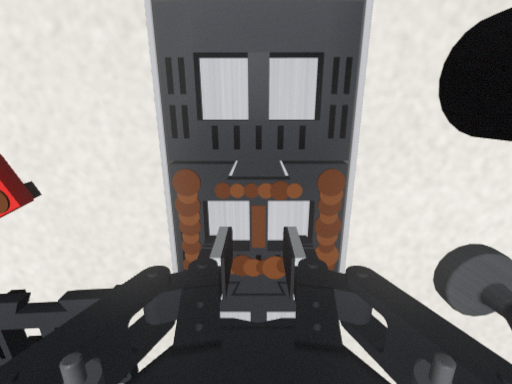

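Fingers at columns 225/292 straddle the brown bar at column 258. Going down.

Emit:
carry_out:
  targets:
    - [0,0,-12,0]
    - [0,0,-24,0]
    - [0,0,-34,0]
    - [0,0,-42,0]
    - [0,0,-44,0]

```text
t: 39.5
eef_pos: [0.6302, 0.0543, 0.0203]
tcp_rot: [-179.8, 0.0, 86.6]
ft_force: [-0.6, 0.7, 0.6]
gripper_width: 0.0297
```

Emit:
carry_out:
  targets:
    - [0,0,0,0]
    - [0,0,0,0]
    - [0,0,0,0]
    - [0,0,0,0]
  hand: 1

```text
t: 39.9
eef_pos: [0.6314, 0.0542, 0.0222]
tcp_rot: [180.0, -0.0, 86.6]
ft_force: [-0.1, 0.0, -2.1]
gripper_width: 0.0111
```

Emit:
carry_out:
  targets:
    - [0,0,5,0]
    - [0,0,12,0]
    - [0,0,24,0]
    - [0,0,40,0]
    - [0,0,60,0]

```text
t: 40.4
eef_pos: [0.6312, 0.0542, 0.0835]
tcp_rot: [-180.0, 0.0, 86.6]
ft_force: [0.5, -0.6, -2.3]
gripper_width: 0.0109
```

```bash

python3 snap.py wrist wx; python3 snap.py scene sx; python3 snap.py top tx; python3 - <<'E'
from h import *
im=load("tx")[0]; g=im.astype(int);c=load("tx")[1]
# tub inner/outer
print(plane(c,[(355,171),(426,171),(426,260),(354,260)],.065)*1000)
E
```

```text
40.4 [0.6312 0.0542 0.0835] [-179.99    0.     86.63] [-2.2 22.6 93.1 -0.  64.3  1.2] 0.0109 [ 0.5 -0.6 -2.3]
40.45 [0.634  0.0542 0.0881] [ 1.7964e+02 -1.0000e-02  8.6640e+01] [-2.2 22.3 92.9  0.  64.4  1.2] 0.0105 [2.9 0.5 1.2]
40.5 [0.6346 0.0542 0.0872] [ 1.7954e+02 -1.0000e-02  8.6640e+01] [-2.2 22.4 92.9  0.  64.2  1.2] 0.0107 [ 0.6 -0.4 -1.9]
[[ 652.87167695 -243.00634033   65.        ]
 [ 652.67344287 -432.42948511   65.        ]
 [ 417.40644656 -422.16552876   65.        ]
 [ 417.27541628 -234.60335732   65.        ]]
```

View pics/wx.png

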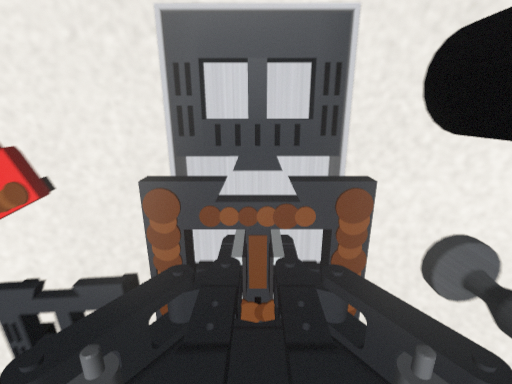

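View pics/tx.png

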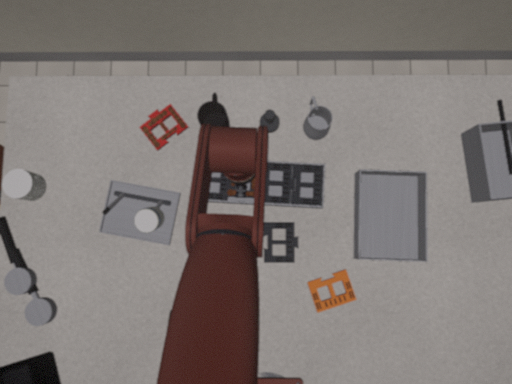

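View pics/sx.png

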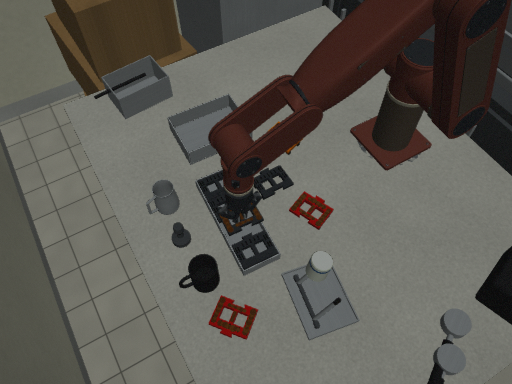

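Emit:
carry_out:
  targets:
    - [0,0,30,0]
    - [-8,-30,50,0]
    - [-18,-75,55,0]
    - [-29,-120,55,0]
    - [-40,-165,55,0]

```text
t: 41.05
eef_pos: [0.5906, -0.1119, 0.1369]
tcp_rot: [-180.0, 0.0, 86.7]
ft_force: [0.6, -1.2, -1.8]
gripper_width: 0.0109
```

Emit:
carry_out:
  targets:
    - [-11,-46,0,0]
    - [-22,-92,0,0]
    - [-34,-138,0,0]
    - [-45,-184,0,0]
    - [-55,-222,0,0]

```text
t: 41.55
eef_pos: [0.535, -0.335, 0.1364]
tcp_rot: [-180.0, -0.0, 86.6]
ft_force: [0.2, -0.5, -2.2]
gripper_width: 0.011
```

Emit:
carry_out:
  targets:
    - [0,0,0,0]
    - [0,0,-30,0]
    - [0,0,-30,0]

```text
t: 41.85
eef_pos: [0.5334, -0.3306, 0.1023]
tcp_rot: [-179.6, -0.3, 86.6]
ft_force: [-1.2, 1.0, -3.0]
gripper_width: 0.0109
```

```bash

python3 snap.py wrist wy
```

```text
41.85 [ 0.5334 -0.3306  0.1023] [-179.6    -0.3    86.59] [-39.   20.8  93.2   0.   66.5 -35.6] 0.0109 [-1.2  1.  -3. ]
```

View pics/wy.png

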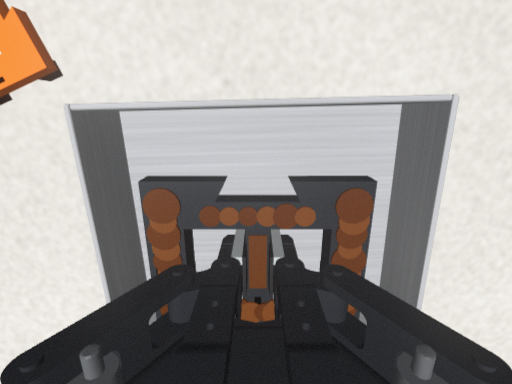

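Emit:
carry_out:
  targets:
    - [0,0,-25,0]
    - [0,0,-48,0]
    - [0,0,-66,0]
    - [0,0,-76,0]
    - [0,0,-80,0]

```text
t: 42.4
eef_pos: [0.5363, -0.3319, 0.0266]
tcp_rot: [-179.9, -0.0, 86.7]
ft_force: [-0.0, -0.1, -1.9]
gripper_width: 0.011
```

Emit:
carry_out:
  targets:
    - [0,0,-2,0]
    - [0,0,-3,0]
    - [0,0,-3,0]

```text
t: 42.7
eef_pos: [0.537, -0.3332, 0.0251]
tcp_rot: [179.9, 0.1, 86.6]
ft_force: [-0.1, 0.3, -1.7]
gripper_width: 0.011
```

Emit:
carry_out:
  targets:
    - [0,0,-1,0]
    - [0,0,-2,0]
    - [0,0,-2,0]

```text
t: 43.0
eef_pos: [0.5367, -0.3331, 0.0229]
tcp_rot: [180.0, 0.0, 86.6]
ft_force: [-1.0, 0.3, 2.6]
gripper_width: 0.0106
```

Emit:
carry_out:
  targets:
    - [0,0,0,0]
    - [0,0,0,0]
    - [0,0,0,0]
    - [0,0,0,0]
  hand: 0.65

```text
t: 43.4
eef_pos: [0.5364, -0.3328, 0.0221]
tcp_rot: [180.0, 0.0, 86.6]
ft_force: [-0.1, 0.9, 0.3]
gripper_width: 0.0297
```

Emit:
carry_out:
  targets:
    - [0,0,15,0]
    - [0,0,40,0]
    - [0,0,80,0]
    - [-5,20,120,0]
    - [-15,60,140,0]

```text
t: 43.9
eef_pos: [0.5235, -0.2757, 0.1681]
tcp_rot: [179.6, 0.3, 86.5]
ft_force: [0.3, -0.3, 0.7]
gripper_width: 0.0298
```

```bash

python3 snap.py wrist wz
```

```text
43.9 [ 0.5235 -0.2757  0.1681] [179.58   0.29  86.48] [-35.4  11.3  97.2  -0.   71.  -31.9] 0.0298 [ 0.3 -0.3  0.7]
```

Emit:
carry_out:
  targets:
    - [-11,46,0,1]
    - [-22,92,0,2]
    - [-33,138,0,3]
    - [-44,184,0,3]
    - [-54,228,0,3]

```text
t: 44.45
eef_pos: [0.4667, -0.0431, 0.163]
tcp_rot: [179.9, 0.0, 89.6]
ft_force: [0.7, -0.1, 0.1]
gripper_width: 0.0299
```

Emit:
carry_out:
  targets:
    - [0,0,0,0]
    - [0,0,0,0]

```text
t: 44.65
eef_pos: [0.4676, -0.0441, 0.1631]
tcp_rot: [179.9, 0.0, 89.8]
ft_force: [0.9, -1.4, 0.4]
gripper_width: 0.03
```

```bash

python3 snap.py wrist wA; python3 - <<'E'
from h import *
im,c=load("wA")
cv2.imwrite("pics/cA.png",cv2.resize(cv2.convertScaleAbs(im[60:300,140:380],alpha=1.5),(600,600),interpolation=cv2.INTER_CUBIC))
E
```

```text
44.65 [ 0.4676 -0.0441  0.1631] [1.7991e+02 4.0000e-02 8.9790e+01] [-15.   -4.9 114.7  -0.   70.1 -14.8] 0.03 [ 0.9 -1.4  0.4]
```

View pics/wz.png

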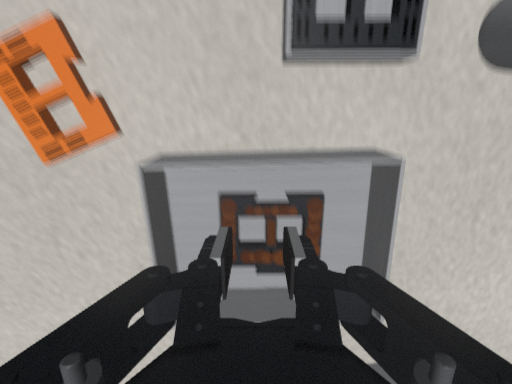

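View pics/cA.png

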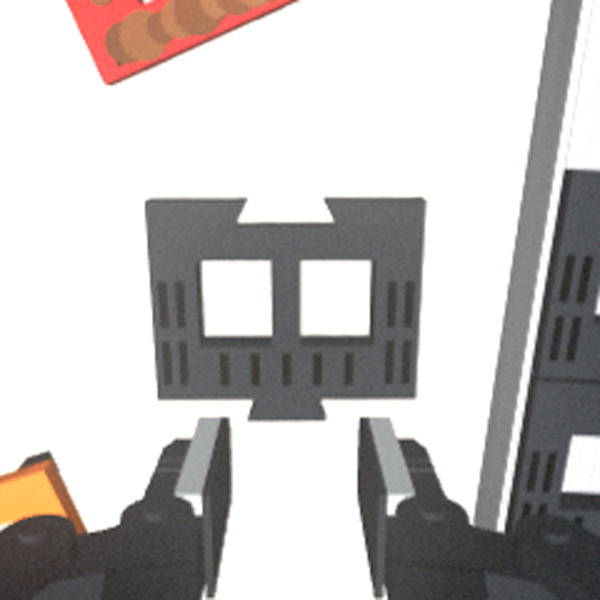

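```bash
python3 - <<'E'
from h import *
_,c=load("wA")
f=lambda x,y:(x/2.5+140,y/2.5+60)
for q in [[(197,260),(377,260),(199,346),(375,346)],[(146,200),(427,200),(158,397),(415,397)]]:
    P=plane(c,[f(*p) for p in q],.032)*1000;print(P.round(1)[:,:2].tolist(),P.mean(0).round(1), [np.degrees(np.arctan2(*(P[i+1]-P[i])[[1,0]])).round(2) for i in (0,2)])
E
```

```text
[[428.6, -21.8], [500.4, -22.1], [427.8, -58.0], [500.8, -58.3]] [464.4 -40.1  32. ] [np.float64(-0.21), np.float64(-0.23)]
[[409.8, 1.9], [519.1, 1.5], [409.4, -80.7], [518.5, -81.2]] [464.2 -39.6  32. ] [np.float64(-0.2), np.float64(-0.24)]
```

Emit:
carry_out:
  targets:
    - [-3,4,-40,0]
    - [-3,4,-80,0]
    - [-3,4,-110,0]
    - [-3,4,-132,0]
    - [-3,4,-143,0]

```text
t: 45.2
eef_pos: [0.4633, -0.042, 0.017]
tcp_rot: [-179.8, -0.0, 89.5]
ft_force: [-0.9, 1.1, -0.1]
gripper_width: 0.03
```

Emit:
carry_out:
  targets:
    - [0,0,-1,0]
    - [0,0,-1,0]

```text
t: 45.4
eef_pos: [0.4652, -0.0416, 0.0188]
tcp_rot: [180.0, 0.0, 89.6]
ft_force: [-0.3, 0.1, -0.3]
gripper_width: 0.0298
```

Emit:
carry_out:
  targets:
    - [0,0,0,0]
    - [0,0,0,0]
    - [0,0,0,0]
    - [0,0,0,0]
  hand: 1

```text
t: 45.8
eef_pos: [0.4659, -0.0413, 0.0197]
tcp_rot: [179.8, 0.1, 89.6]
ft_force: [-0.7, -1.2, 6.2]
gripper_width: 0.011
```

Emit:
carry_out:
  targets:
    - [0,0,5,0]
    - [0,0,20,0]
    - [0,0,50,0]
    - [0,0,90,0]
    - [0,0,100,0]

```text
t: 46.3
eef_pos: [0.4668, -0.0412, 0.1224]
tcp_rot: [179.6, 0.1, 89.6]
ft_force: [0.7, 0.3, -0.7]
gripper_width: 0.0103
```

```bash

python3 snap.py wrist wB
```

```text
46.3 [ 0.4668 -0.0412  0.1224] [1.7962e+02 9.0000e-02 8.9650e+01] [-14.7  -2.2 116.9   0.   64.8 -14.4] 0.0103 [ 0.7  0.3 -0.7]
```

View pics/wB.png

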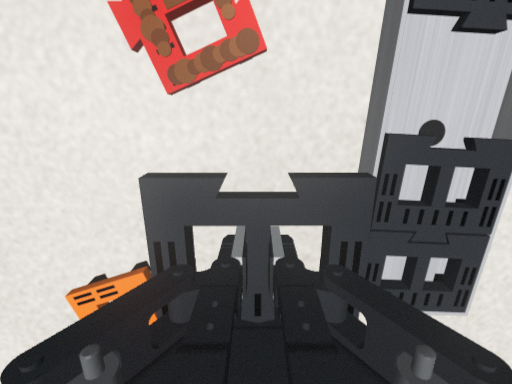

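Emit:
carry_out:
  targets:
    - [35,20,8,-1]
    - [70,40,10,-2]
    - [105,60,10,-3]
    - [140,80,10,-3]
    - [165,94,10,-3]

```text
t: 46.85
eef_pos: [0.63, 0.0548, 0.1259]
tcp_rot: [-179.9, -0.0, 86.7]
ft_force: [0.5, -0.8, -2.3]
gripper_width: 0.0106
```

Emit:
carry_out:
  targets:
    - [0,0,0,0]
    - [0,0,0,0]

```text
t: 47.05
eef_pos: [0.628, 0.0536, 0.1257]
tcp_rot: [-179.8, 0.0, 86.7]
ft_force: [-0.2, -0.2, -1.1]
gripper_width: 0.0109
```

```bash

python3 snap.py wrist wC;python3 snap.py scene sC;python3 - <<'E'
from h import *
im,c=load("sC")
cv2.imwrite("pics/cC.png",cv2.resize(cv2.convertScaleAbs(im[150:290,170:310],alpha=1.5),(560,560),interpolation=cv2.INTER_CUBIC))
E
```

```text
47.05 [0.628  0.0536 0.1257] [-1.7977e+02  2.0000e-02  8.6690e+01] [-2.3 19.4 92.2 -0.  68.6  1. ] 0.0109 [-0.2 -0.2 -1.1]
47.1 [0.6276 0.0531 0.126 ] [-1.7978e+02  2.0000e-02  8.6650e+01] [-2.3 19.3 92.3 -0.  68.6  1. ] 0.0105 [-0.4  0.7 -2.5]
```

View pics/wC.png

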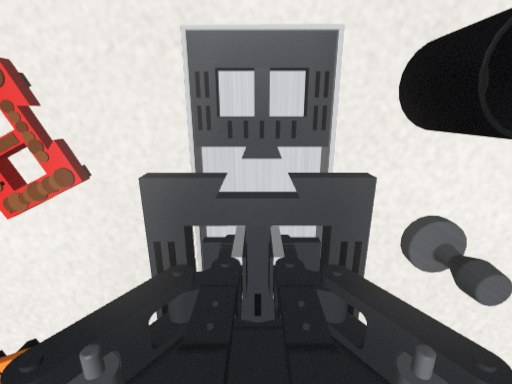

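View pics/cC.png

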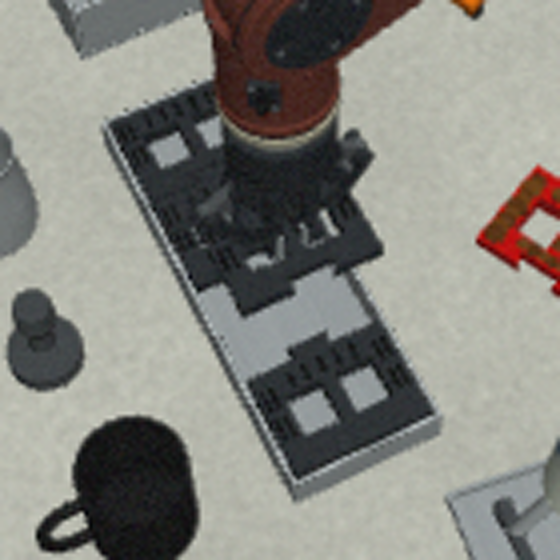

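```bash
python3 - <<'E'
from h import *
im,c=load("wC")
P=plane(c,[(216.5,69),(307,69),(217.5,117),(306,117)],.035)*1000;print(P.round(1).tolist(),P.mean(0))
n=P.mean(0)[:2];print("seat",n-86*np.array([.0566,.998]))
# held tile rear corners at z ~ TCP(.1257)+.013
Q=plane(c,[(141,176),(376,176)],.1257-.019+.032)*1000;print(Q.round(1),Q.mean(0))
E
```

```text
[[601.4, 158.8, 35.0], [670.6, 154.8, 35.0], [598.7, 123.5, 35.0], [669.6, 119.4, 35.0]] [635.07795315 139.14051648  35.        ]
seat [630.21035315  53.31251648]
[[576.5 100.9 138.7]
 [683.5  94.8 138.7]] [630.0396837   97.86137688 138.7       ]
```

Emit:
carry_out:
  targets:
    - [3,0,-25,0]
    - [3,0,-45,0]
    - [3,0,-58,0]
    - [3,0,-60,0]
    - [3,0,-60,0]

```text
t: 47.65
eef_pos: [0.6319, 0.0529, 0.068]
tcp_rot: [-180.0, 0.0, 86.6]
ft_force: [0.5, 0.5, -2.4]
gripper_width: 0.0106
```

```bash
python3 snap.py wrist wD
```

```text
47.65 [0.6319 0.0529 0.068 ] [-179.96    0.     86.6 ] [-2.3 23.8 93.4 -0.  62.9  1.1] 0.0106 [ 0.5  0.5 -2.4]
```

View pics/wD.png

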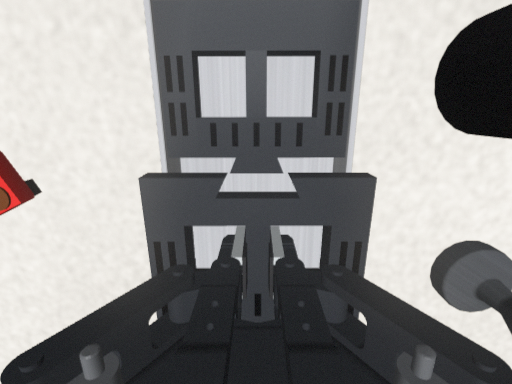

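Emit:
carry_out:
  targets:
    - [-0.5,-0.5,-8,0]
    - [-0.5,-0.5,-16,0]
    - [-0.5,-0.5,-22,0]
    - [-0.5,-0.5,-22,0]
    - [-0.5,-0.5,-22,0]

```text
t: 48.2
eef_pos: [0.6316, 0.0528, 0.0457]
tcp_rot: [-180.0, -0.0, 86.6]
ft_force: [-0.4, -0.1, -1.2]
gripper_width: 0.011
```

Emit:
carry_out:
  targets:
    - [0,0,-3,0]
    - [0,0,-6,0]
    - [0,0,-9,0]
    - [0,0,-9,0]

```text
t: 48.6
eef_pos: [0.6314, 0.0527, 0.0365]
tcp_rot: [-179.9, 0.0, 86.6]
ft_force: [0.2, -0.6, -2.0]
gripper_width: 0.011
```

Emit:
carry_out:
  targets:
    - [0,0,-2,0]
    - [0,0,-4,0]
    - [0,0,-6,0]
    - [0,0,-6,0]

```text
t: 49.0
eef_pos: [0.6316, 0.0527, 0.0307]
tcp_rot: [-180.0, 0.0, 86.6]
ft_force: [0.4, 0.7, -2.0]
gripper_width: 0.0107
```

Emit:
carry_out:
  targets:
    - [0,0,-2,0]
    - [0,0,-4,0]
    - [0,0,-6,0]
    - [0,0,-6,0]

```text
t: 49.4
eef_pos: [0.6315, 0.0527, 0.0246]
tcp_rot: [-180.0, 0.0, 86.6]
ft_force: [-0.2, -0.5, -1.6]
gripper_width: 0.0108
```

Emit:
carry_out:
  targets:
    - [0,0,-1,0]
    - [0,0,-2,0]
    - [0,0,-2,0]

```text
t: 49.7
eef_pos: [0.6318, 0.0527, 0.023]
tcp_rot: [-180.0, 0.0, 86.6]
ft_force: [0.2, -0.1, -0.7]
gripper_width: 0.0107
```

Emit:
carry_out:
  targets:
    - [0,0,-0.5,0]
    - [0,0,-1,0]
    - [0,0,-1,0]

```text
t: 50.0
eef_pos: [0.632, 0.0527, 0.0228]
tcp_rot: [180.0, 0.0, 86.6]
ft_force: [-2.7, 0.8, 3.8]
gripper_width: 0.0108
```

Seated: contact at 22.8 mm, where 22.7 was expected. Release and back off.

Emit:
carry_out:
  targets:
    - [0,0,0,0]
    - [0,0,0,0]
    - [0,0,0,0]
    - [0,0,0,0]
  hand: 0.65

```text
t: 50.4
eef_pos: [0.6319, 0.0527, 0.022]
tcp_rot: [180.0, -0.0, 86.6]
ft_force: [-0.8, -1.5, -0.1]
gripper_width: 0.0298
```

Emit:
carry_out:
  targets:
    - [0,0,8,0]
    - [0,0,25,0]
    - [0,0,60,0]
    - [0,0,100,0]
    - [0,0,140,0]

```text
t: 50.9
eef_pos: [0.6319, 0.0527, 0.1651]
tcp_rot: [179.9, -0.0, 86.6]
ft_force: [0.5, 0.0, -0.4]
gripper_width: 0.03
```

Emit:
carry_out:
  targets:
    - [-20,-40,10,0]
    - [-40,-80,20,0]
    - [-60,-120,20,0]
    - [-70,-160,20,0]
    - [-70,-160,20,0]

```text
t: 51.4
eef_pos: [0.5612, -0.1118, 0.1844]
tcp_rot: [179.9, 0.1, 86.4]
ft_force: [0.2, -0.1, -0.0]
gripper_width: 0.0298
```

```bash
python3 snap.py wrist wE; python3 snap.py scene sE; python3 snap.py top tE;python3 - <<'E'
from h import *
im,c=load("sE");a=cv2.resize(im[90:350,150:410],(560,560),interpolation=cv2.INTER_CUBIC)
cv2.imwrite("pics/cE.png",cv2.convertScaleAbs(a,alpha=1.4))
b=cv2.resize(im[230:310,280:360],(400,400),interpolation=cv2.INTER_CUBIC);t=load("tE")[0];t=cv2.resize(t[140:240,100:200],(400,400),interpolation=cv2.INTER_CUBIC)
cv2.imwrite("pics/cE2.png",np.hstack([b,t]))
E
```

```text
51.4 [ 0.5612 -0.1118  0.1844] [1.7986e+02 1.4000e-01 8.6360e+01] [-19.1   8.1  99.   -0.1  72.7 -15.4] 0.0298 [ 0.2 -0.1 -0. ]
51.45 [ 0.5618 -0.1097  0.1841] [1.7986e+02 5.0000e-02 8.6400e+01] [-18.9   8.1  99.   -0.   72.7 -15.3] 0.0302 [ 0.2  0.6 -0.7]
51.5 [ 0.5621 -0.1083  0.1838] [1.7988e+02 1.0000e-02 8.6490e+01] [-18.8   8.2  99.    0.   72.7 -15.3] 0.0303 [-0.3 -0.6  0.5]
```

View pics/cE.png

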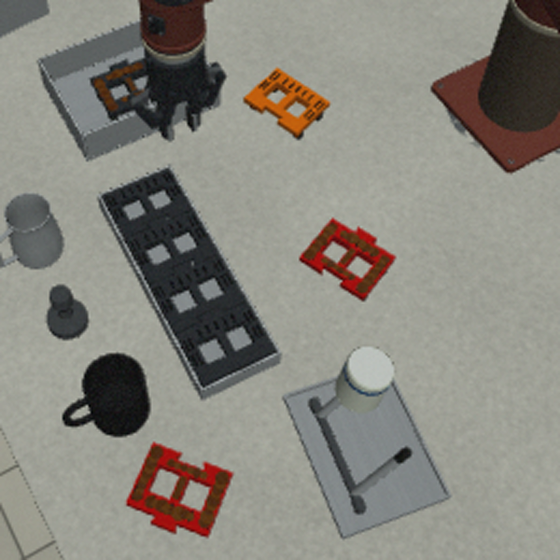

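View pics/cE2.png

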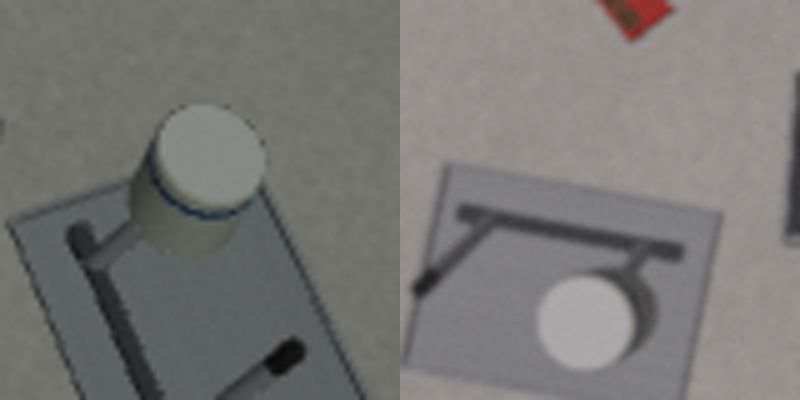

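View pics/wE.png

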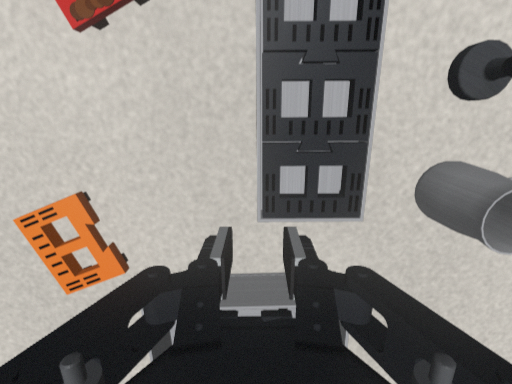

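```bash
python3 - <<'E'
from h import *
_,a=load("sE");_,b=load("tE");P=[c[0]@np.c_[c[1],c[2]] for c in(a,b)]
X=cv2.triangulatePoints(P[0],P[1],np.float64((322.2,261)),np.float64((146.2,220.8))).ravel();print(X[:3]/X[3]*1000)
im,c=load("wE");g=im.max(2);pts=[]
for r in[(279,354,75,122),(279,345,160,200)]:
    m=roi(g>110,*r);print([rect(c,k,.035) for k in ctr(m,2)])
print(robot.observe()["ft_force"].round(1)); robot.sign_off()
E
```

```text
[516.7363353  298.22287464 115.85823495]
[array([602.9, -30.6,  34. ,  27.1,  86.4]), array([643.7, -32.7,  33.2,  24.7,  86.9])]
[array([ 598.4, -113.2,   30.9,   26.3,   87.8]), array([ 639. , -115.8,   30.3,   24.7,   86.4])]
[ 0.  -0.5  0.8]
the job is handed in; nothing more can be done
```

The job is handed in at about 51.5 s of the 72 s allowed; sign-off gives no verdict.

- **Cup:** It hangs mouth-down on the rack's -y peg. My first hang settled at about 55–60°, over the 0.8 rad (46°) limit. I regripped it, levered it upright against the peg and hung it again. At the end it leans by about 12° and looked the same in frames about 14 s apart. Its outer bottom measured about (517, 298, 116) mm. I expected about 122 mm there, so the views disagree by roughly 6 mm, but it is well within 30 mm of the tip.
- **Caked tile:** I lifted it straight up and set it down in the wash tub with light contact. It lies near the middle of the tub.
- **Clean tile:** I lowered it into the gap without touching its neighbours. It met the tray floor at 22.8 mm, against 22.7 mm expected. The last picture shows it interlocked and flush, and I did not measure its final tilt or squareness separately.
- **Others:** By eye, the other tiles, the milk jug, tamper, black mug and look-alikes are where they were. The good tile and the -y end tile measured a few mm from my earlier view from another angle, about the accuracy of the method. The gripper is clear of everything.

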